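# Make the dough roller safe: toggles off, R-clip through the axle

### The arm

A 6-joint arm with a two-finger parallel gripper is mounted at the origin on a cart in front of the work surface, level with it; the furniture and walls round the work are solid. World frame = base frame: x ahead of the robot, y to its left, z up, the work surface at z = 0. Lengths are in m, angles in degrees, forces in N, time in s.
With the tool pointing down it reaches from about 0.325 to 0.775 m from the base axis. Payload 9.3 kg.
Tool frame: the origin (TCP) lies midway between the tips of the shut fingers; the grasp point (between the pads) lies 19 mm behind it; z points along the fingers, y is the direction in which the jaws open and shut (so a half turn about z gives the same grasp; the last joint's range is limited). The gripper opens to 85 mm and grips with 20 to 120 N. Pads are 22 mm wide; open, the fingers measure 114 mm over their backs; the gripper's body (76 mm by 85 mm) begins 54 mm behind the grasp point. The pads swing forward as they close: fully open they stand 13 mm farther back than shut.
Start: joints at [-76.983, 14.817, 1.232, 76.415, 0, 81.257], TCP at [0.204, -0.511, 0.231] pointing down, gripper open.
Joint ranges: [-174.27, 174.27], [-52.1, 104.24], [-59.71, 78.15], [-110.17, 111.67], [-87.03, 83.33], [-180, 180]. Speed limits (degrees/s): [127.2, 127.2, 159.86, 180, 180, 180].

### API

Orientations are given as a 3x3 rotation matrix whose columns are the frame's x, y, z axes.
In Python, from rig import robot gives the robot as it stands.
- The arm moves only by the shell command python3 -m pendant 'ROWS' [FORCE]. ROWS is JSON, a list of rows, each an object with "hand": the opening, from 0 (shut) to 1 (fully open); "xyz": the shift along the tool's x, y, z in units of 60 mm (1.0 is 60 mm), a list of three; "roll": the turn about the tool's z in units of 5 degrees (1.0 is 5 degrees). A call has 1 to 12 rows; each row shifts and turns the commanded pose from where the row before left it, along the tool's axes as they then stand; what a row does not reach is not made up. A row lasts 1/8 s, in which the tool goes at most 62.5 mm and 10.7 degrees, less where a joint would pass 70% of its speed; a pose out of reach is approached as far as the arm can. A call is refused whole if a number of a shift passes 1 or a number of a turn 1, either way. A call with a gripper value outside its range is refused whole. The fingers move at their own pace and stop on an object; FORCE is the grip in N (left out, the last holds). Time passes only in rows, so rows that do not move let the fingers close. It gives the time, the measured TCP pose, the force and the opening at its end, in the units of the state.
- robot.observe(): the state, without advancing time (a new reading comes with each control period).
- robot.capture(name): name is "scene" or "top" or "wrist"; returns (picture, depth): 384x512x3 uint8, red, green, blue; 384x512 float32, m along the optical axis (not along the pixel's ray), 0 where there is no reading.
- robot.camera_params(name): a dict with "camera_matrix" (3x3 intrinsics, pixels), "position" and "attitude" of the camera in the world. Camera axes: x right, y up, looking along -z (the intrinsics and any distortion apply to the point x, -y, -z); pixel columns grow to the right and rows downward; lengths in m; the calibration is good to about 2 mm. A picture is of the moment at which its call begins: read the wrist's pose just before it. camera_params takes no time and is no camera call; for the wrist camera it gives the pose at the moment of the call.
- robot.job_done(): hands the job in, once; it reports no verdict.
The state is a dict: "time": time; "qpos": joint angles; "joint_velocities": joint speeds; "tau": joint torques, N m; "tool_pos": TCP position; "eef_rot": TCP orientation; "contact_force": force on the tool from outside, world axes, zero at the start; "ft_torque": the same for the moment, N m; "grip_width": opening from 0.0 (shut) to 1.0 (fully open).
Only numpy, scipy, OpenCV 4.12 (cv2) and the standard library are available. Lean on these libraries where they do the work, as an engineer would, in place of code of your own. Each camera call takes 0.05 s, during which the arm holds its last target.

### The job

Make the bench dough roller safe for cleaning. First switch off all four toggles on its front box by sweeping them over to the right, towards the side where the bare axle end sticks out; then take the R-clip out of its wooden rest and push its straight leg through the cross-hole in that axle end until the bow springs over the axle and the clip is fully home, and let go. Leave the other things on the counter where they are.

Things in the scene. Friction and masses are not known exactly. Their poses are not given: they have to be found in the camera images.
- dough_roller: Bench dough roller, fixed: steel base 180 x 170 mm, two white cheeks 138 mm high, 90 mm deep, outer faces 65 mm either side of the middle, a beech roller between, and along the front (-x) a grey control box 55 mm deep, 170 mm wide, top at 55 mm, middle line at x = -86.5 mm. Origin on the counter under its middle; x away from the operator, y to the left along the rollers, z up.
- axle: Bare axle end, fixed: steel pin, 24 mm across, level, sticking 82 mm out of the right-hand (-y) cheek, with a 8.6 x 8.6 mm cross-hole through its diameter 55 mm from the cheek. Origin: middle of the hole, 100 mm above the counter. z runs along the hole to its upper mouth, leaning 35 degrees from vertical towards the operator (roller's -x); y along the pin towards the cheek.
- r_clip: Loose R-clip of 6 mm steel wire, 113 mm long, about 90 g. Origin: middle of its double coil (30 mm outside diameter, 12 mm thick along y; grip it there, across y). The straight leg runs along -z at x = -12 mm to a round end at z = -98 mm. The wavy bow lies beside it on the +x side, in the plane y = 0: throat at z = -71 mm, then a flare to x = 9, z = -91 mm.
- clip_seat (a point): Point on the straight leg (clip x = -12, z = -55 mm) that lies in the middle of the cross-hole when the clip is fully home, its flat (xz plane) square to the pin, bow on either side of the pin. Over the last 20 mm the throat rides over the pin (push of roughly 8 to 20 N, falling away as it snaps behind it).
- clip_tip (a point): Rounded end of the straight leg.
- clip_bow (a joint): How far the sprung bow is opened, rad, about the coil's middle: 0 at rest, about 0.1 while the throat rides over the pin, back near 0 when it has sprung over; spring 9 N m/rad.
- clip_rest: Beech block, fixed, 66 x 58 mm, 90 mm high, with an 8.5 mm wide slit along its x in the top, in which the clip's legs hang; the coil lies on the top face (its middle 15 mm above), clip z up, clip x along the block's x. The clip comes out straight up, by 90 mm. Origin under the middle of the block.
- bank_start (a point): Pivot of the first (leftmost) toggle, on the box's middle line, 58 mm above the counter. The four toggles stand 30 mm apart along the roller's y. A finger drawn along the bank from left to right with its end 24 to 35 mm above the pivots swings each lever over and passes above it.
- bank_end (a point): Pivot of the last (rightmost) toggle, 58 mm above the counter.
- toggle_0 (a joint): Leftmost toggle, an 8 mm thick steel lever, 40 mm from pivot to rounded end. 0 = on, leaning 15 degrees to the left (roller's +y); grows as it is swung to the right; 0.7 rad or more = off; stop at 1.31 rad (60 degrees to the right). It stays where it is left.
- toggle_1 (a joint): Second toggle from the left, same values.
- toggle_2 (a joint): Third toggle from the left, same values.
- toggle_3 (a joint): Rightmost toggle, same values.
- ring_cutter: Bystander: plain steel ring cutter, 66 mm across, 32 mm high, loose; leave it alone.
- dough_a: Bystander: piece of dough, 42 x 46 x 12 mm, loose; leave it alone.
- dough_b: Bystander: piece of dough, 39 x 47 x 14 mm, loose; leave it alone.
- spice_jar: Bystander: spice jar, 45 mm across, 105 mm high, loose; leave it alone.
Things that resemble listed ones, but are neither listed nor needed, are in the scene too. Leave any blue look-alike of the r_clip alone.

How it is judged:
By the outcome, as a careful person would: the job done as asked, in the order asked, and still so for the second after the job is handed in, with the robot touching nothing.
It also fails if it takes over 48 s, if anything falls off the work surface, if the arm or the gripper's body presses on something with over 40 N, if the wrist force passes 120 N, or if a joint passes its speed limit or range.

## Working session

There is one attempt and no reset: what is moved stays moved. The work goes in short steps, Python scripts to look and compute and a shell command to move; the robot and the scene stay as the last step left them, time stands still between calls to the robot, and variables do not carry over. Pictures are saved under pics/ and viewed, and the job is handed in when it is done.

```bash
mkdir -p pics; ls; python3 - <<'E'
from rig import robot
import cv2,numpy as np
s=robot.observe(); print(s)
for n in ["scene","top","wrist"]:
    p,d=robot.capture(n); np.savez(f'pics/{n}0.npz',p=p,d=d)
    c=robot.camera_params(n); print(n,c)
    np.save(f'pics/{n}0cam.npy',c,allow_pickle=True)
    cv2.imwrite(f'pics/{n}0.png',cv2.resize(p[:,:,::-1],(800,600)))
E
```

```text
pics
{'time': 0.0, 'qpos': array([-7.69831684e+01,  1.48490820e+01,  1.18844322e+00,  7.64144255e+01,
       -8.44313027e-04,  8.12571555e+01]), 'joint_velocities': array([-0.08946627,  0.05184057, -0.04058692, -0.03397451, -0.08432252,
       -0.12925133]), 'tau': array([ 7.12554429e-04, -5.55640090e+01,  3.44529068e+01,  1.36551104e-02,
       -1.36871827e-04,  6.11164921e-06]), 'tool_pos': array([ 0.2038236 , -0.5105304 ,  0.23067305]), 'eef_rot': array([[ 9.28746985e-01,  3.70714098e-01, -3.09444909e-04],
       [ 3.70714181e-01, -9.28746131e-01,  1.27313449e-03],
       [ 1.84573141e-04, -1.29713543e-03, -9.99999142e-01]]), 'contact_force': array([ 0.15866044, -0.33194343, -0.08146194]), 'ft_torque': array([-0.01570866,  0.00014769, -0.01636793]), 'grip_width': 1.0012315304275625}
scene {'camera_matrix': array([[444.67982299,   0.        , 249.05261679],
       [  0.        , 444.67982299, 188.77103961],
       [  0.        ,   0.        ,   1.        ]]), 'position': array([0.21726579, 0.4158104 , 0.73955697]), 'attitude': array([[-0.8974851 ,  0.29003479, -0.33226544],
       
[... 182 characters left out ...]
  , 351.2319979 , 190.77289901],
       [  0.        ,   0.        ,   1.        ]]), 'position': array([ 0.48121555, -0.19953039,  0.9475397 ]), 'attitude': array([[ 0.02265705,  0.99784727, -0.06154257],
       [-0.99958382,  0.021511  , -0.01922123],
       [-0.01785601,  0.06195245,  0.99791936]])}
wrist {'camera_matrix': array([[324.73431455,   0.        , 264.10088184],
       [  0.        , 324.73431455, 194.53120861],
       [  0.        ,   0.        ,   1.        ]]), 'position': array([ 0.26789561, -0.48470207,  0.37447743]), 'attitude': array([[ 0.3707337 ,  0.89343609,  0.2536306 ],
       [-0.92873827,  0.35703078,  0.0998712 ],
       [-0.0013254 , -0.27258206,  0.96213163]])}
```

View pics/scene0.png

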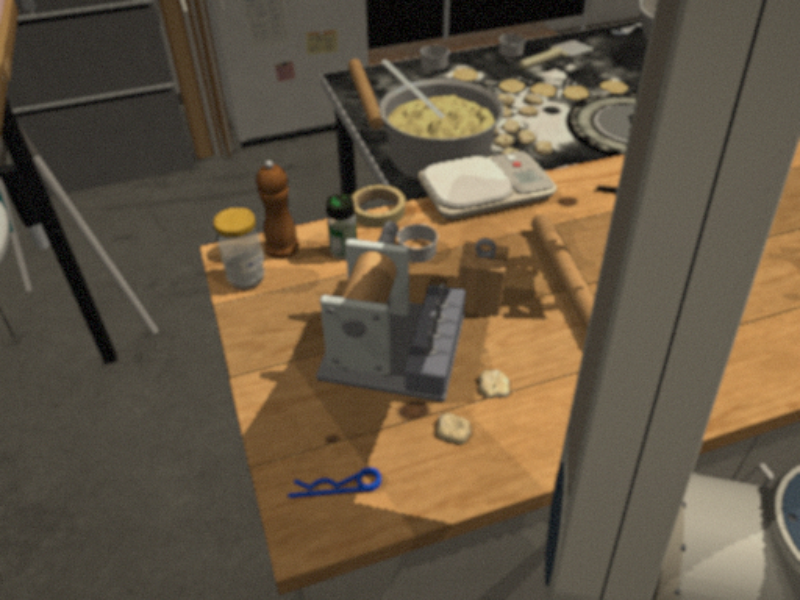

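View pics/top0.png

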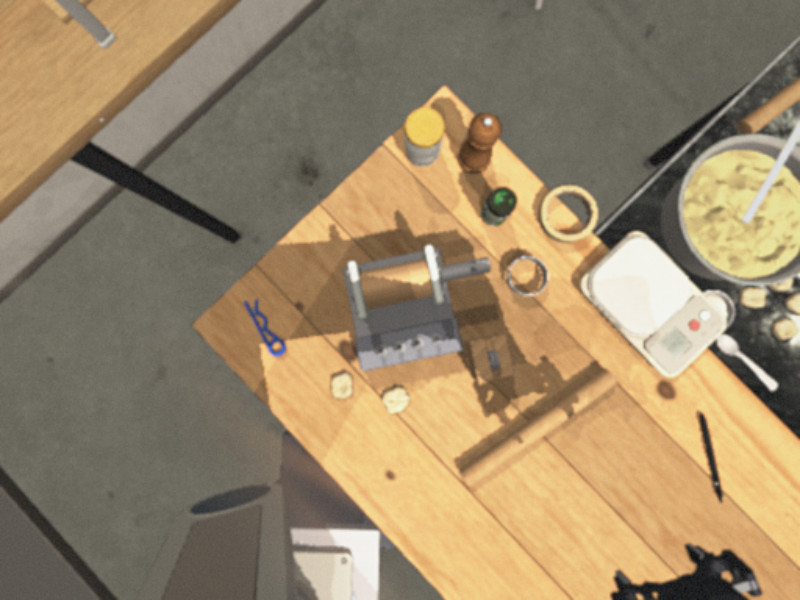

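View pics/wrist0.png

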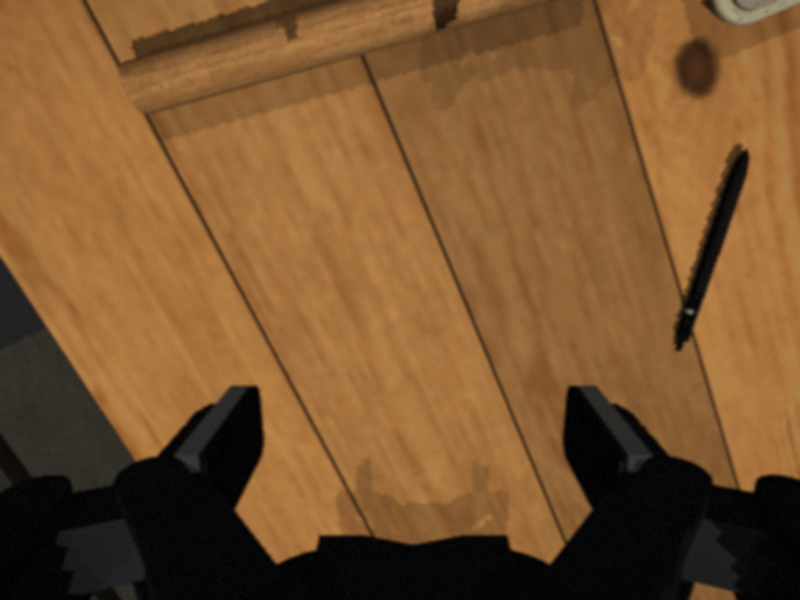

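The scene view shows the roller at about (390,320) in the 800x600 picture, the rest with its dark clip coil at (487,250), and a blue look-alike clip lying at (340,483). The top view shows the roller at (405,300), the axle end at (470,268), the rest at (492,360) and the toggles at (385–440,345). Next come enlarged crops and the metric point cloud.

```bash
cat > h.py <<'E'
import numpy as np, cv2
from rig import robot
def cloud(p,d,c):
    K=c['camera_matrix'];h,w=d.shape
    u,v=np.meshgrid(np.arange(w),np.arange(h))
    X=(u-K[0,2])/K[0,0]*d; Y=(v-K[1,2])/K[1,1]*d
    P=np.stack([X,-Y,-d],-1)
    return P@np.array(c['attitude']).T+c['position']
def proj(W,c):
    K=c['camera_matrix']; P=(np.atleast_2d(W)-c['position'])@np.array(c['attitude'])
    x=P[:,0]/-P[:,2]; y=-P[:,1]/-P[:,2]
    return np.stack([K[0,0]*x+K[0,2],K[1,1]*y+K[1,2]],-1)
def load(n):
    z=np.load(f'pics/{n}.npz'); c=np.load(f'pics/{n}cam.npy',allow_pickle=True).item()
    return z['p'],z['d'],c
def snap(n,tag):
    c=robot.camera_params(n); p,d=robot.capture(n)
    np.savez(f'pics/{tag}.npz',p=p,d=d); np.save(f'pics/{tag}cam.npy',c,allow_pickle=True)
    return p,d,c
E
python3 - <<'E'
from h import *
p,d,c=load('top0'); 
crop=p[140:290,200:370]; cv2.imwrite('pics/topcrop.png',cv2.resize(crop[:,:,::-1],None,fx=4,fy=4,interpolation=cv2.INTER_CUBIC))
W=cloud(p,d,c); z=W[...,2]
print(np.median(z[250:280,230:300]))
zz=np.clip(z[140:290,200:370]/0.16*255,0,255).astype(np.uint8)
cv2.imwrite('pics/topz.png',cv2.resize(cv2.applyColorMap(zz,cv2.COLORMAP_JET),None,fx=4,fy=4,interpolation=cv2.INTER_NEAREST))
p,d,c=load('scene0'); crop=p[140:260,190:330]; cv2.imwrite('pics/scenecrop.png',cv2.resize(crop[:,:,::-1],None,fx=5,fy=5,interpolation=cv2.INTER_CUBIC))
E
```

```text
0.0013492228092726877
```

View pics/topcrop.png

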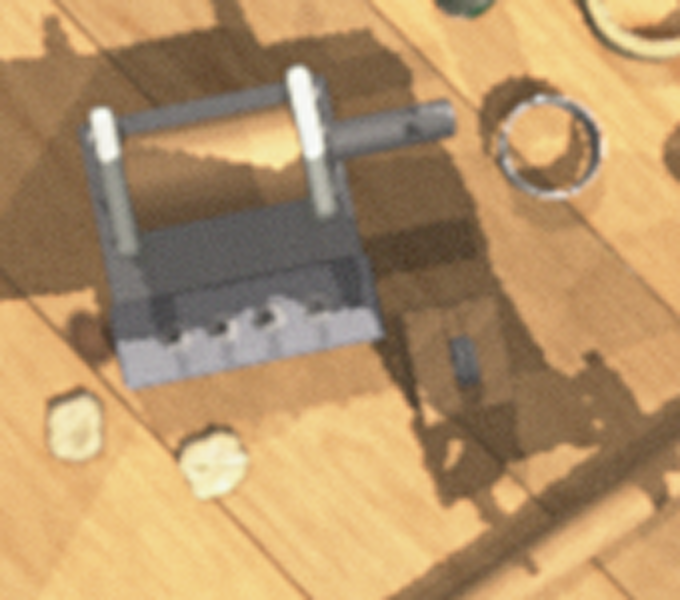

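View pics/topz.png

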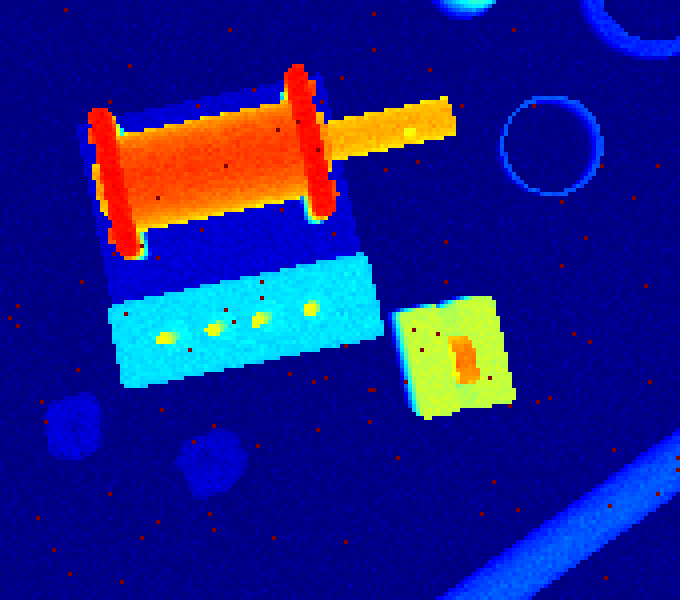

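View pics/scenecrop.png

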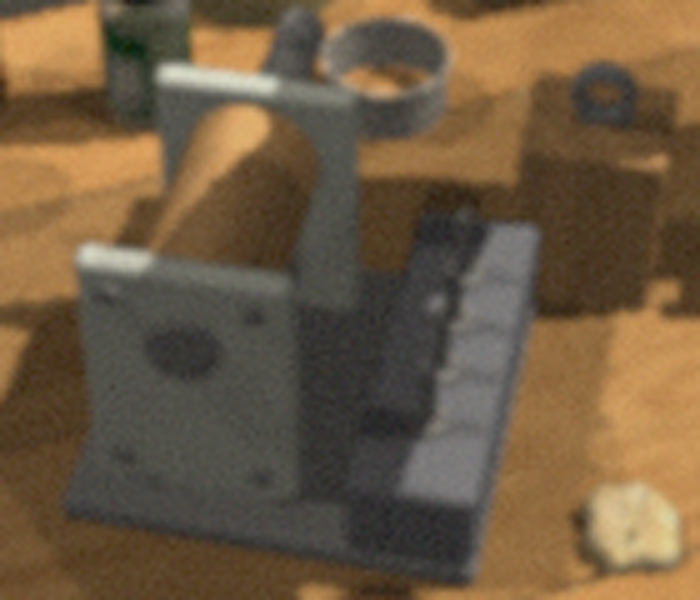

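Candidates for the clip: the dark steel clip standing in the wooden rest (scene crop about (603,95), top crop about (463,360)) and the blue one on the counter (scene (340,483)). The grey one in the rest fits and the blue one is the excluded look-alike. The crop confirms a grey coil on the block. Now I'll fit the poses from depth.

```bash
python3 - <<'E'
from h import *
p,d,c=load('top0'); W=cloud(p,d,c).reshape(-1,3); ok=d.reshape(-1)>0; W=W[ok]
def near(xy,r): return np.hypot(W[:,0]-xy[0],W[:,1]-xy[1])<r
# rough world centres from pixels
Wf=cloud(p,d,c)
def at(cu,cv): return Wf[140+cv//4,200+cu//4]
for n,uv in dict(box=(240,320),pin=(390,125),blk=(440,330),coil=(465,360),ring=(500,145)).items(): print(n,at(*uv).round(3))
b=at(240,320)
def rect(m,name):
    P=W[m][:,:2].astype(np.float32); 
    r=cv2.minAreaRect(P*1000); print(name,len(P),np.round(r[0],1),np.round(r[1],1),round(r[2],2), 'z',np.median(W[m][:,2]).round(4)); return r
m=near(b[:2],.12)&(abs(W[:,2]-.055)<.006); rect(m,'box')
bl=at(440,330); m=near(bl[:2],.07)&(abs(W[:,2]-bl[2])<.006); rect(m,'blk')
co=at(465,360); m=near(co[:2],.03)&(W[:,2]>.105); rect(m,'coil'); print(W[m].mean(0),W[m][:,2].max())
# pin
pi=at(390,125); m=near(pi[:2],.07)&(abs(W[:,2]-.107)<.012)
rect(m,'pin')
# toggles
m=near(b[:2],.1)&(W[:,2]>.075)&(W[:,2]<.105)
from scipy.cluster.vq import kmeans2
T=W[m];T=T[np.hypot(*(T[:,:2]-b[:2]).T)<.08]; print(T.round(3))
m=near(b[:2],.22)&(W[:,2]>.132)&(W[:,2]<.145); rect(m,'cheeks')
E
```

```text
box [ 0.462 -0.2    0.056]
pin [ 0.582 -0.285  0.111]
blk [ 0.461 -0.321  0.09 ]
coil [ 0.444 -0.331  0.12 ]
ring [ 0.58  -0.366  0.034]
box 1378 [ 476.3 -215.5] [199.3 117. ] 88.3 z 0.0561
blk 574 [ 445.2 -330.9] [65.7 58.1] 12.7 z 0.0909
coil 63 [ 444.4 -331. ] [27.6 12. ] 10.93 z 0.1175
[ 0.44474357 -0.33075115  0.11727999] 0.12441780060896623
pin 361 [ 574.8 -273.5] [ 79.6 103.5] 15.16 z 0.1111
[[ 0.536 -0.217  0.105]
 [ 0.536 -0.222  0.1  ]
 [ 0.533 -0.208  0.102]
 [ 0.533 -0.21   0.102]
 [ 0.531 -0.198  0.103]
 [ 0.532 -0.239  0.1  ]
 [ 0.528 -0.186  0.103]
 [ 0.53  -0.239  0.094]
 [ 0.525 -0.174  0.104]
 [ 0.525 -0.176  0.102]
 [ 0.527 -0.242  0.1  ]
 [ 0.523 -0.162  0.103]
 [ 0.523 -0.165  0.104]
 [ 0.52  -0.15   0.104]
 [ 0.52  -0.152  0.099]
 [ 0.511 -0.137  0.089]
 [ 0.505 -0.138  0.1  ]
 [ 0.503 -0.138  0.094]
 [ 0.501 -0.135  0.088]
 [ 0.476 -0.241  0.082]
 [ 0.476 -0.243  0.083]
 [ 0.474 -0.238  0.099]
 [ 0.474 -0.24   0.099]
 [ 0.474 -0.243  0.1  ]
 [ 0.474 -0.246  0.082]
 [ 0.471 -0.238  0.1  ]
 [ 0.471 -0.24   0.097]
 [ 0.472 -0.243  0.097]
 [ 0.471 -0.246  0.083]
 [
[... 410 characters left out ...]
.461 -0.183  0.097]
 [ 0.461 -0.185  0.094]
 [ 0.46  -0.187  0.08 ]
 [ 0.461 -0.207  0.097]
 [ 0.461 -0.209  0.095]
 [ 0.458 -0.178  0.098]
 [ 0.458 -0.18   0.099]
 [ 0.458 -0.183  0.097]
 [ 0.458 -0.185  0.099]
 [ 0.458 -0.187  0.08 ]
 [ 0.455 -0.151  0.096]
 [ 0.455 -0.154  0.097]
 [ 0.455 -0.156  0.089]
 [ 0.455 -0.158  0.078]
 [ 0.456 -0.18   0.097]
 [ 0.456 -0.183  0.099]
 [ 0.456 -0.185  0.09 ]
 [ 0.452 -0.149  0.095]
 [ 0.453 -0.152  0.102]
 [ 0.453 -0.154  0.099]
 [ 0.453 -0.156  0.092]
 [ 0.452 -0.158  0.085]
 [ 0.45  -0.149  0.098]
 [ 0.45  -0.152  0.099]
 [ 0.45  -0.154  0.098]
 [ 0.45  -0.156  0.097]
 [ 0.45  -0.158  0.082]]
cheeks 461 [ 557.4 -181. ] [ 88.4 132.3] 12.83 z 0.1378
```

```bash
cat >> h.py <<'E'
def R2(a): a=np.radians(a); return np.array([[np.cos(a),-np.sin(a)],[np.sin(a),np.cos(a)]])
E
python3 - <<'E'
from h import *
from scipy.optimize import minimize
p,d,c=load('top0'); W=cloud(p,d,c).reshape(-1,3); W=W[d.reshape(-1)>0]
def loc(t): return (W[:,:2]-t[:2])@R2(t[2])
t0=np.array([.5574,-.181,12.83]); L=loc(t0)
z=W[:,2]
pin=(L[:,1]<-.07)&(L[:,1]>-.145)&(abs(L[:,0])<.014)&(z>.09)&(z<.125)
print('pin pts',pin.sum())
# cylinder fit via x0,slope: ridge
def cost(v):
    x0,s,zc=v; x=L[pin,0]-x0-s*(L[pin,1]+.1); r=np.hypot(x,z[pin]-zc); e=(r-.012)*1e3
    return np.sum(np.sqrt(1+e**2)-1)
r=minimize(cost,[0,0,.1],method='Nelder-Mead',options=dict(xatol=1e-6,fatol=1e-6,maxiter=4000)); print('pin x0,slope,zc',r.x, r.fun, 'yaw corr deg',np.degrees(-np.arctan(r.x[1])))
pe=(L[:,1]<-.1)&(L[:,1]>-.2)&(abs(L[:,0])<.012)&(z>.09)&(z<.125); print('pin end y',np.percentile(L[pe,1],[0,1,3]))
hp=pin&(L[:,1]<-.11)&(L[:,1]>-.13); 
ch=(z>.13)&(abs(L[:,0])<.06)&(abs(L[:,1])<.08); 
for s in (1,-1):
    q=ch&(L[:,1]*s>.045); print('cheek',s,L[q].min(0),L[q].max(0),L[q].mean(0))
bx=(z>.05)&(z<.062)&(L[:,0]>-.125)&(L[:,0]<-.05)&(abs(L[:,1])<.1); print('box',np.percentile(L[bx],[0.5,99.5],axis=0)); print(z[bx].mean())
tg=(z>.075)&(z<.105)&(L[:,0]>-.12)&(L[:,0]<-.06)&(abs(L[:,1])<.09); print('tog',L[tg][:,0].mean(), np.sort(L[tg][:,1]).round(3))
rst=(z>.086)&(z<.096)&(L[:,0]>-.2)&(L[:,0]<-.09)&(L[:,1]<-.085)&(L[:,1]>-.17); print('rest',np.percentile(L[rst],[0.5,99.5],axis=0))
E
```

```text
pin pts 309
pin x0,slope,zc [ 0.00048482 -0.00584759  0.10108384] 186.7001792831054 yaw corr deg 0.33503816127929237
pin end y [-0.14576854 -0.1450937  -0.14466983]
cheek 1 [-0.04419735  0.04658637] [0.04270216 0.06785702] [-0.00077384  0.05867996]
cheek -1 [-0.04420309 -0.06620147] [ 0.04417668 -0.04535651] [-0.00061858 -0.05660836]
box [[-0.123776   -0.08295622]
 [-0.06957652  0.08440216]]
0.05611883481746424
tog -0.09655114780700673 [-0.045 -0.044 -0.043 -0.042 -0.041 -0.041 -0.04  -0.039 -0.039 -0.038
 -0.037 -0.036 -0.036 -0.015 -0.013 -0.012 -0.011 -0.01  -0.009 -0.009
 -0.008 -0.007 -0.007 -0.006 -0.005 -0.004 -0.004  0.015  0.016  0.017
  0.018  0.018  0.019  0.02   0.02   0.021  0.022  0.023  0.023  0.025
  0.045  0.046  0.046  0.047  0.048  0.048  0.049  0.05   0.05   0.052
  0.052  0.052  0.055  0.055]
rest [[-0.17528507 -0.14975903]
 [-0.11024261 -0.09249941]]
```

```bash
cat >> h.py <<'E'
O=np.array([.5574,-.181]); YAW=13.0
def w(x,y,z): return np.append(O+R2(YAW)@np.array([x,y]),z)   # L frame -> world
def delta(target,yaw=None):
    s=robot.observe(); R=s['eef_rot']; 
    dt=R.T@(np.array(target)-s['tool_pos'])/.06
    a=np.degrees(np.arctan2(R[1,0],R[0,0]))
    print('units tool',dt.round(3),'yaw',a.round(2),'L pos',np.append(R2(YAW).T@(s['tool_pos'][:2]-O),s['tool_pos'][2]).round(4))
    return dt
E
python3 - <<'E'
from h import *
t=w(-.0966,.09,.17);print(t)
s=robot.observe(); e=t-s['tool_pos']
a=np.radians(13); x=np.array([np.cos(a),np.sin(a),0]);y=np.array([np.sin(a),-np.cos(a),0])
print(e@x/.06,e@y/.06,-e[2]/.06)
E
```

```text
[ 0.44303026 -0.11503697  0.17      ]
5.3675617875004376 -5.527242214651796 1.0137170152734596
```

```bash
python3 -m pendant '[{"hand":0,"xyz":[0,0,0],"roll":0.88},{"hand":0,"xyz":[0,0,0],"roll":0.88},{"hand":0,"xyz":[0.54,-0.55,0],"roll":0},{"hand":0,"xyz":[0.54,-0.55,0],"roll":0},{"hand":0,"xyz":[0.54,-0.55,0],"roll":0},{"hand":0,"xyz":[0.54,-0.55,0],"roll":0},{"hand":0,"xyz":[0.54,-0.55,0],"roll":0},{"hand":0,"xyz":[0.54,-0.55,0],"roll":0},{"hand":0,"xyz":[0.54,-0.55,0.25],"roll":0},{"hand":0,"xyz":[0.54,-0.55,0.25],"roll":0},{"hand":0,"xyz":[0.54,-0.55,0.25],"roll":0},{"hand":0,"xyz":[0.54,-0.55,0.25],"roll":0}]' 40
python3 - <<'E'
from h import *
delta(w(-.0966,.09,.087)); p,d,c=snap('wrist','w1'); cv2.imwrite('pics/w1.png',cv2.resize(p[:,:,::-1],(800,600)))
E
```

```text
time: 1.65
tool_pos: [0.4462, -0.1151, 0.1708]
eef_rot: [[0.975, 0.224, 0.0], [0.224, -0.975, -0.0], [0.0, 0.0, -1.0]]
contact_force: [1.1, -0.1, 0.1]
grip_width: -0.0
units tool [-0.051 -0.013  1.397] yaw 12.96 L pos [-0.0935  0.0892  0.1708]
```

View pics/w1.png

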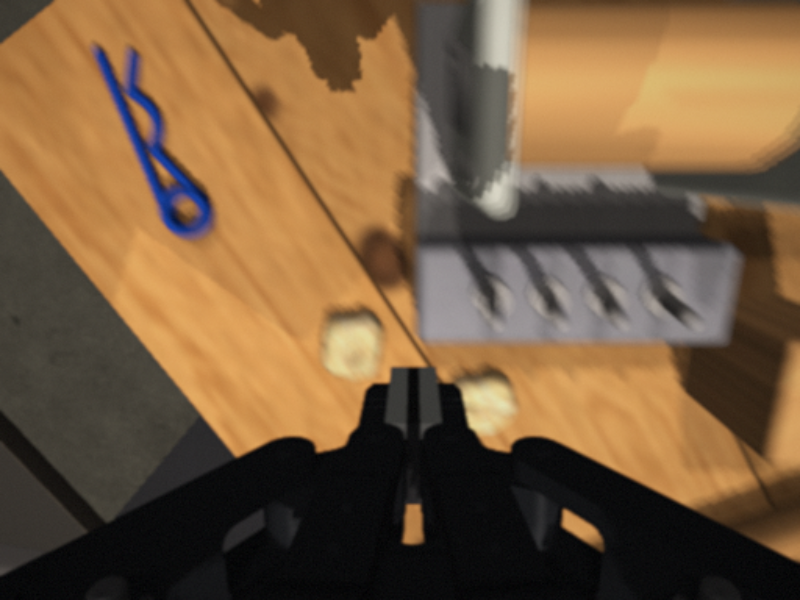

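The wrist view shows four levers on the box between (490,295) and (670,300), and the shut fingertips left of the bank at (413,380). I'll check the lever line with this view's depth before sweeping.

```bash
python3 - <<'E'
from h import *
p,d,c=load('w1'); W=cloud(p,d,c).reshape(-1,3); W=W[d.reshape(-1)>0]
L=(W[:,:2]-O)@R2(YAW); z=W[:,2]
bx=(z>.05)&(z<.062)&(L[:,0]>-.14)&(L[:,0]<-.05)&(abs(L[:,1])<.1); print('box',np.percentile(L[bx],[0.5,99.5],axis=0),z[bx].mean())
tg=(z>.068)&(z<.105)&(L[:,0]>-.12)&(L[:,0]<-.075)&(abs(L[:,1])<.075)
for k in range(4):
    q=tg&(abs(L[:,1]-(.045-.03*k+.005))<.013); print(q.sum(),L[q].mean(0).round(4),np.percentile(z[q],[5,95]).round(3),L[q&(z>.092)].mean(0).round(4))
E
```

```text
box [[-0.13498222 -0.09362348]
 [-0.06894124  0.08408506]] 0.05594363211514408
199 [-0.0944  0.05  ] [0.071 0.099] [-0.0954  0.0511]
208 [-0.0945  0.0211] [0.071 0.099] [-0.0953  0.022 ]
222 [-0.0946 -0.0067] [0.071 0.098] [-0.0956 -0.0054]
278 [-0.0949 -0.0387] [0.071 0.098] [-0.0954 -0.0382]
```

```bash
python3 -m pendant '[{"hand":0,"xyz":[-0.03,0,0.5],"roll":0},{"hand":0,"xyz":[0,0,0.5],"roll":0},{"hand":0,"xyz":[0,0,0.4],"roll":0},{"hand":0,"xyz":[0,0,0],"roll":0}]' 
python3 -m pendant '[{"hand":0,"xyz":[0,0.2,0],"roll":0},{"hand":0,"xyz":[0,0.25,0],"roll":0},{"hand":0,"xyz":[0,0.25,0],"roll":0},{"hand":0,"xyz":[0,0.25,0],"roll":0},{"hand":0,"xyz":[0,0.25,0],"roll":0},{"hand":0,"xyz":[0,0.25,0],"roll":0},{"hand":0,"xyz":[0,0.25,0],"roll":0},{"hand":0,"xyz":[0,0.25,0],"roll":0},{"hand":0,"xyz":[0,0.25,0],"roll":0},{"hand":0,"xyz":[0,0.25,0],"roll":0},{"hand":0,"xyz":[0,0.25,0],"roll":0},{"hand":0,"xyz":[0,0.25,0],"roll":0}]'
python3 - <<'E'
from h import *
delta(w(-.0966,-.09,.087)); p,d,c=snap('wrist','w2'); cv2.imwrite('pics/w2.png',cv2.resize(p[:,:,::-1],(800,600)))
E
```

```text
time: 2.2
tool_pos: [0.4428, -0.1165, 0.086]
eef_rot: [[0.975, 0.224, -0.003], [0.224, -0.975, 0.001], [-0.003, -0.002, -1.0]]
contact_force: [-0.6, -0.1, 1.0]
grip_width: 0.002
time: 3.7
tool_pos: [0.4838, -0.2905, 0.0873]
eef_rot: [[0.975, 0.224, 0.0], [0.224, -0.975, -0.0], [0.0, 0.0, -1.0]]
contact_force: [0.7, -0.3, 0.2]
grip_width: 0.001
units tool [-0.005 -0.002  0.004] yaw 12.96 L pos [-0.0963 -0.0901  0.0873]
```

View pics/w2.png

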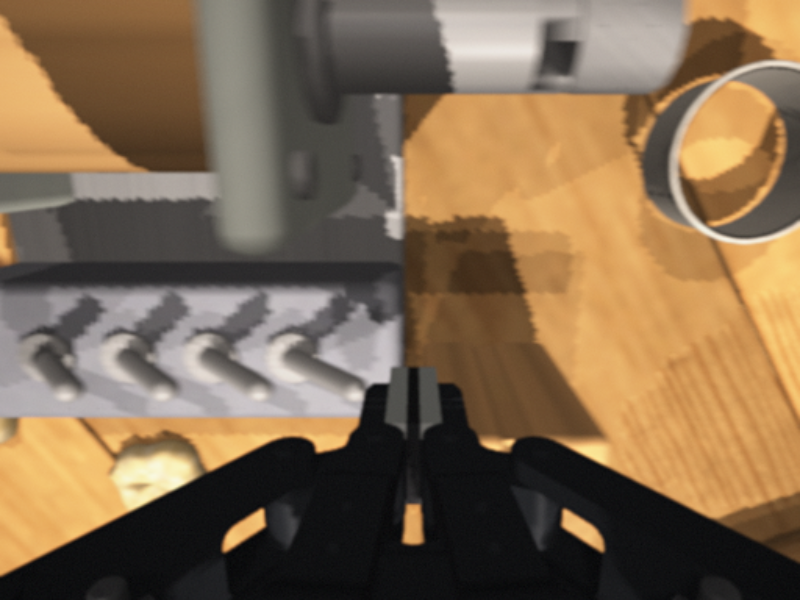

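All four levers, with ends at (65,390), (163,392), (262,390) and (355,388), now lean right. The axle's cross-hole shows at (557,48). I'll measure the lever ends and the hole from this depth image.

```bash
python3 - <<'E'
from h import *
p,d,c=load('w2'); Wf=cloud(p,d,c); Lf=(Wf[...,:2]-O)@R2(YAW); z=Wf[...,2]; L=Lf.reshape(-1,2); zz=z.reshape(-1)
tg=(zz>.062)&(zz<.105)&(L[:,0]>-.115)&(L[:,0]<-.08)&(L[:,1]<.075)&(L[:,1]>-.086)
q=L[tg]; zq=zz[tg]
for k in range(4):
    y=.045-.03*k; m=(q[:,1]<y+.003-.006)&(q[:,1]>y-.0335)
    a=m&(zq>.07)
    if a.sum(): 
        pts=q[a]; f=np.polyfit(pts[:,1],zq[a],1); print(k,a.sum(),'zmax',np.percentile(zq[a],97).round(3),'y',pts[:,1].min().round(3),'slope deg from vert',np.degrees(np.arctan(1/abs(f[0]))).round(1))
# pin region
v0,v1,u0,u1=0,64,200,450
m=(z>.09)&(z<.125)&(Lf[...,1]<-.07)&(Lf[...,1]>-.15)&(abs(Lf[...,0])<.03)
print('pin x range',np.percentile(Lf[m][:,0],[1,99]),'end y',Lf[m][:,1].min(),'zmax',np.percentile(z[m],98))
g=cv2.cvtColor(p,cv2.COLOR_RGB2GRAY)
cr=p[0:70,200:450]; cv2.imwrite('pics/hole2.png',cv2.resize(cr[:,:,::-1],None,fx=3.2,fy=3.2,interpolation=cv2.INTER_CUBIC))
for u,v in ((346,20),(346,40),(346,50),(372,20),(372,40)): print(u,v,Lf[v,u].round(4),z[v,u].round(4))
E
```

```text
0 511 zmax 0.089 y 0.015 slope deg from vert 52.4
1 541 zmax 0.088 y -0.015 slope deg from vert 52.8
2 581 zmax 0.088 y -0.045 slope deg from vert 52.2
3 679 zmax 0.101 y -0.078 slope deg from vert 46.5
pin x range [-0.0126184   0.00477359] end y -0.14689567621654323 zmax 0.11438795312723607
346 20 [-0.001  -0.1169] 0.1115
346 40 [-0.0053 -0.1197] 0.1011
346 50 [-0.0096 -0.1184] 0.1077
372 20 [-0.0012 -0.1253] 0.1124
372 40 [-0.007  -0.1263] 0.1109
```

View pics/hole2.png

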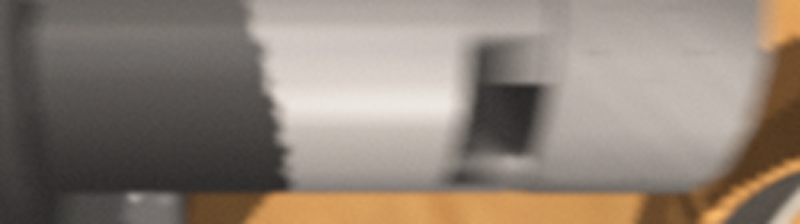

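All four levers lean at least 46° to the right, which is over 1.0 rad and so off. Now the clip: raise, open half, and go above the coil.

```bash
python3 - <<'E'
from h import *
print(R2(YAW).T@(np.array([.4446,-.3309])-O))
delta([.4446,-.3309,.150])
E
```

```text
[-0.14362911 -0.12068359]
units tool [-0.79   0.482 -1.045] yaw 12.92 L pos [-0.0962 -0.0919  0.0873]
```

```bash
python3 -m pendant '[{"hand":0,"xyz":[0,0,-0.6],"roll":0},{"hand":0.2,"xyz":[0,0,-0.8],"roll":0},{"hand":0.5,"xyz":[0,0,-0.5],"roll":0},{"hand":0.5,"xyz":[-0.4,0.24,0],"roll":0},{"hand":0.5,"xyz":[-0.39,0.24,0],"roll":0},{"hand":0.5,"xyz":[0,0,0.3],"roll":0},{"hand":0.5,"xyz":[0,0,0.2],"roll":0},{"hand":0.5,"xyz":[0,0,0],"roll":0}]' 
python3 - <<'E'
from h import *
delta([.4446,-.3309,.095]); p,d,c=snap('wrist','w3'); cv2.imwrite('pics/w3.png',cv2.resize(p[:,:,::-1],(800,600)))
W=cloud(p,d,c).reshape(-1,3);W=W[d.reshape(-1)>0]
m=(W[:,2]>.105)&(W[:,2]<.125)&(np.hypot(W[:,0]-.4446,W[:,1]+.3309)<.03); print(m.sum(),W[m].mean(0),cv2.minAreaRect((W[m][:,:2]*1000).astype(np.float32)))
E
```

```text
time: 4.75
tool_pos: [0.4436, -0.3277, 0.1704]
eef_rot: [[0.974, 0.225, -0.001], [0.225, -0.974, 0.001], [-0.001, -0.002, -1.0]]
contact_force: [-0.3, 0.2, -0.1]
grip_width: 0.5
units tool [0.005 0.058 1.257] yaw 12.98 L pos [-0.1438 -0.1173  0.1704]
784 [ 0.44778134 -0.33117829  0.11693598] ((444.83209228515625, -332.0367736816406), (29.281808853149414, 11.727640151977539), 12.999512672424316)
```

View pics/w3.png

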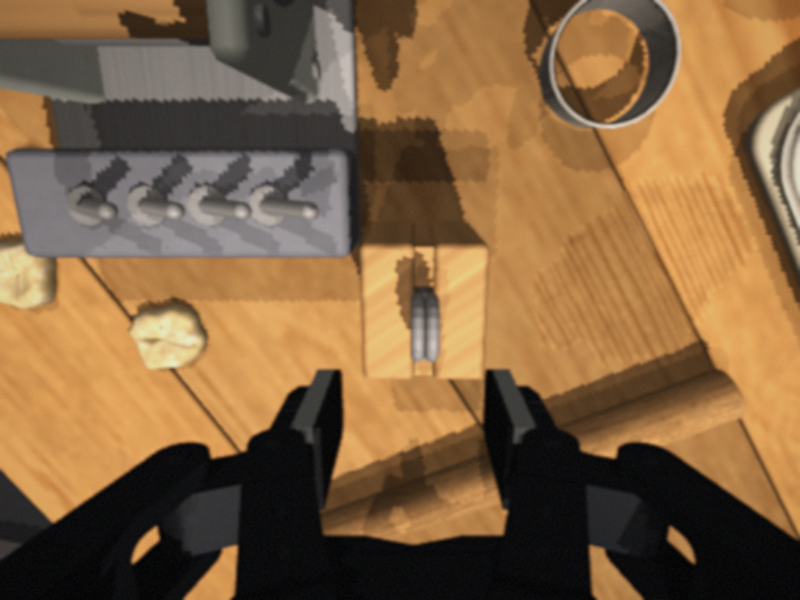

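The coil at (425,325) lies between the open fingers, over the slit in the block. Descend and grip.

```bash
python3 -m pendant '[{"hand":0.5,"xyz":[0,0.06,0.5],"roll":0},{"hand":0.5,"xyz":[0,0,0.4],"roll":0},{"hand":0.5,"xyz":[0,0,0.35],"roll":0},{"hand":0.3,"xyz":[0,0,0],"roll":0},{"hand":0.1,"xyz":[0,0,0],"roll":0},{"hand":0,"xyz":[0,0,0],"roll":0},{"hand":0,"xyz":[0,0,0],"roll":0},{"hand":0,"xyz":[0,0,0],"roll":0}]' 60
python3 - <<'E'
from h import *
delta([.4446,-.3309,.095]); p,d,c=snap('wrist','w4'); cv2.imwrite('pics/w4.png',cv2.resize(p[:,:,::-1],(800,600)))
E
```

```text
time: 5.8
tool_pos: [0.4452, -0.3321, 0.0972]
eef_rot: [[0.975, 0.224, 0.002], [0.224, -0.975, -0.001], [0.001, 0.002, -1.0]]
contact_force: [1.8, 0.6, 5.4]
grip_width: 0.124
units tool [-0.005 -0.021  0.037] yaw 12.96 L pos [-0.1433 -0.1219  0.0972]
```

View pics/w4.png

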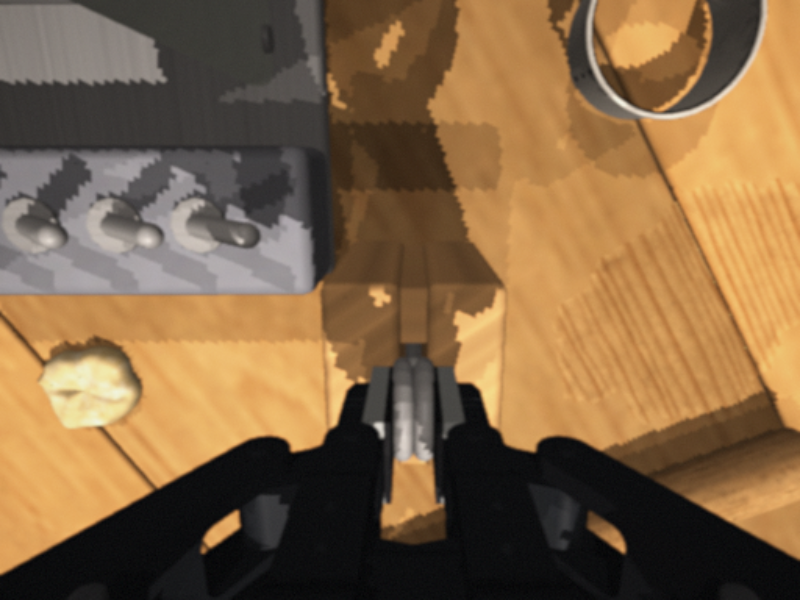

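The coil at (413,405) is held between the pads. Lift straight up.

```bash
python3 -m pendant '[{"hand":0,"xyz":[0,0,-0.15],"roll":0},{"hand":0,"xyz":[0,0,-0.25],"roll":0},{"hand":0,"xyz":[0,0,-0.35],"roll":0},{"hand":0,"xyz":[0,0,-0.4],"roll":0},{"hand":0,"xyz":[0,0,-0.4],"roll":0},{"hand":0,"xyz":[0,0,-0.4],"roll":0},{"hand":0,"xyz":[0,0,-0.3],"roll":0},{"hand":0,"xyz":[0,0,0],"roll":0}]' 60
python3 - <<'E'
from h import *
p,d,c=snap('scene','s5'); 
s=robot.observe(); print(s['tool_pos'],s['contact_force'])
uv=proj(s['tool_pos'],c)[0].astype(int); print(uv)
u,v=uv; y0,x0=max(0,v-50),max(0,u-70)
cv2.imwrite('pics/s5.png',cv2.resize(p[y0:y0+120,x0:x0+150,::-1],None,fx=5,fy=5,interpolation=cv2.INTER_CUBIC)); print(x0,y0)
p,d,c=snap('wrist','w5'); cv2.imwrite('pics/w5.png',cv2.resize(p[:,:,::-1],(800,600)))
E
```

```text
time: 6.85
tool_pos: [0.445, -0.332, 0.2331]
eef_rot: [[0.975, 0.224, 0.002], [0.224, -0.975, -0.002], [0.001, 0.003, -1.0]]
contact_force: [0.6, -0.2, -1.0]
grip_width: 0.125
[ 0.44468465 -0.33173877  0.23189732] [-1.27706649  0.25544507 -0.96345508]
[315 109]
245 59
```

View pics/s5.png

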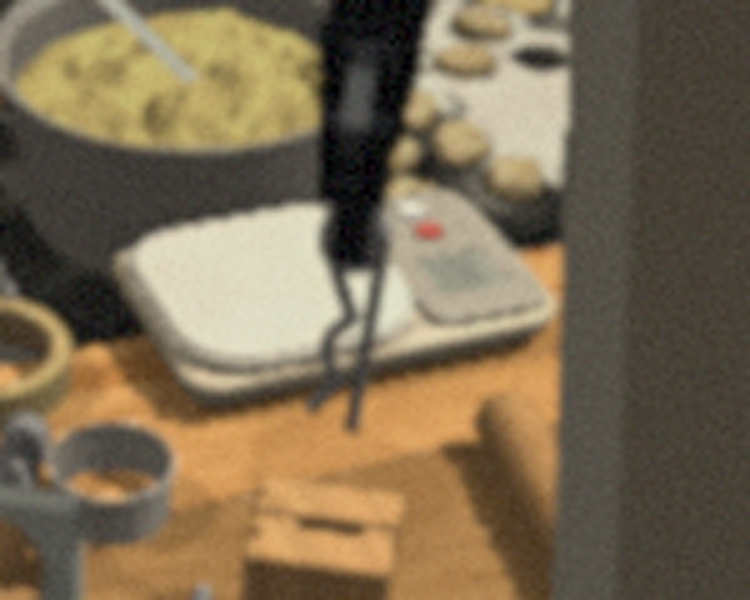

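View pics/w5.png

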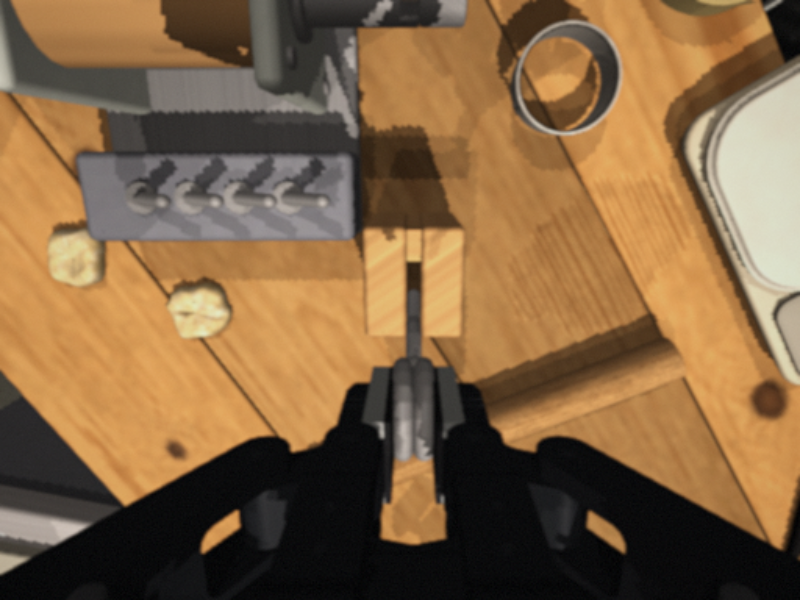

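The scene crop shows the clip hanging with its straight leg on the right, which is the operator side ((352,425)), and the bow on the far side ((315,400)). That is the bow-on-far-side option with no half turn needed. The tool can't tilt, so I'll swivel the clip 35° in the pads by drawing its leg against the back of the axle, beside the hole.

```bash
python3 -m pendant '[{"hand":0,"xyz":[0.3,0.02,0],"roll":0},{"hand":0,"xyz":[0.6,0.05,0],"roll":0},{"hand":0,"xyz":[0.6,0.05,0],"roll":0},{"hand":0,"xyz":[0.6,0.05,0],"roll":0},{"hand":0,"xyz":[0.6,0.04,0],"roll":0},{"hand":0,"xyz":[0.44,0,0],"roll":0},{"hand":0,"xyz":[0,0,0],"roll":0}]' 60
python3 - <<'E'
from h import *
delta(w(.045,-.1345,.16)); p,d,c=snap('wrist','w6'); cv2.imwrite('pics/w6.png',cv2.resize(p[:,:,::-1],(800,600)))
p,d,c=snap('scene','s6'); u,v=proj(w(0,-.12,.1),c)[0].astype(int);print(u,v); y0,x0=max(0,v-70),max(0,u-70)
cv2.imwrite('pics/s6.png',cv2.resize(p[y0:y0+120,x0:x0+150,::-1],None,fx=5,fy=5,interpolation=cv2.INTER_CUBIC)); print(x0,y0)
E
```

```text
time: 7.82
tool_pos: [0.633, -0.3004, 0.229]
eef_rot: [[0.974, 0.226, -0.002], [0.226, -0.974, 0.002], [-0.001, -0.002, -1.0]]
contact_force: [-0.3, -0.3, -1.7]
grip_width: 0.123
units tool [-0.029  0.022  1.15 ] yaw 13.08 L pos [ 0.0468 -0.1333  0.229 ]
247 151
177 81
```

View pics/s6.png

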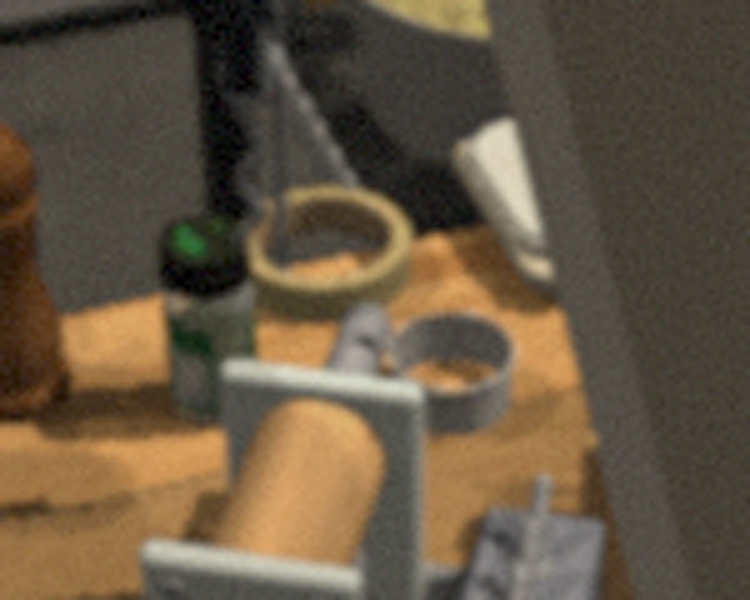

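View pics/w6.png

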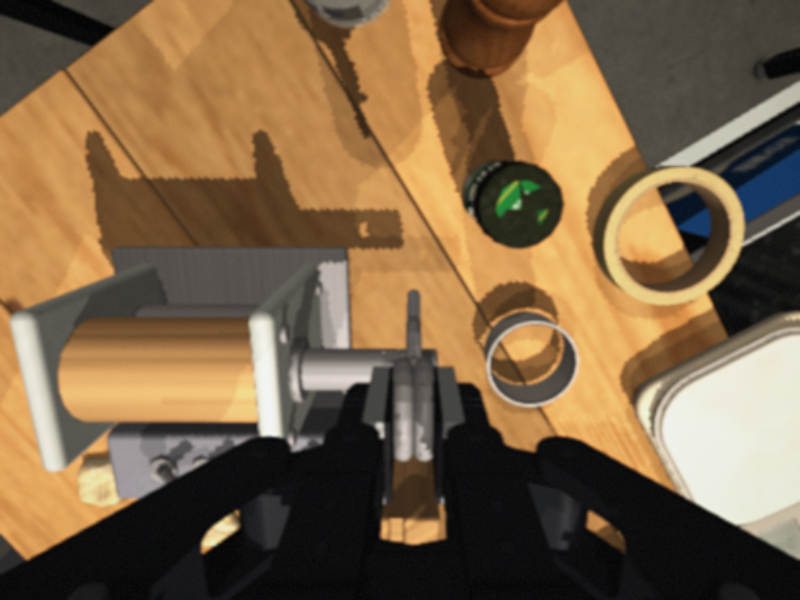

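The wrist view shows the clip's bow at (413,300) just beyond the axle, whose end is at (435,355). It's clear, so descend behind the axle and draw back with a light grip.

```bash
python3 -m pendant '[{"hand":0,"xyz":[0,0,0.4],"roll":0},{"hand":0,"xyz":[0,0,0.4],"roll":0},{"hand":0,"xyz":[0,0,0.35],"roll":0},{"hand":0,"xyz":[-0.2,0,0],"roll":0},{"hand":0,"xyz":[0,0,0],"roll":0}]' 25
python3 -m pendant '[{"hand":0,"xyz":[-0.1,0,0],"roll":0},{"hand":0,"xyz":[-0.1,0,0],"roll":0},{"hand":0,"xyz":[-0.1,0,0],"roll":0},{"hand":0,"xyz":[-0.1,0,0],"roll":0},{"hand":0,"xyz":[0,0,0],"roll":0}]' 25
python3 - <<'E'
from h import *
delta(w(-.0147,-.1345,.16)); p,d,c=snap('wrist','w7'); cv2.imwrite('pics/w7.png',cv2.resize(p[:,:,::-1],(800,600)))
p,d,c=snap('scene','s7'); u,v=proj(w(0,-.12,.1),c)[0].astype(int); y0,x0=max(0,v-70),max(0,u-70)
cv2.imwrite('pics/s7.png',cv2.resize(p[y0:y0+120,x0:x0+150,::-1],None,fx=5,fy=5,interpolation=cv2.INTER_CUBIC)); print(x0,y0)
E
```

```text
time: 8.55
tool_pos: [0.6184, -0.305, 0.1637]
eef_rot: [[0.975, 0.223, 0.001], [0.223, -0.975, -0.001], [0.001, 0.001, -1.0]]
contact_force: [0.7, -0.8, -2.2]
grip_width: 0.126
time: 9.18
tool_pos: [0.5973, -0.3098, 0.164]
eef_rot: [[0.974, 0.225, 0.005], [0.225, -0.974, -0.001], [0.005, 0.002, -1.0]]
contact_force: [5.6, 1.6, 2.4]
grip_width: 0.126
units tool [-0.411 -0.     0.064] yaw 12.99 L pos [ 0.0099 -0.1345  0.164 ]
177 81
```

View pics/s7.png

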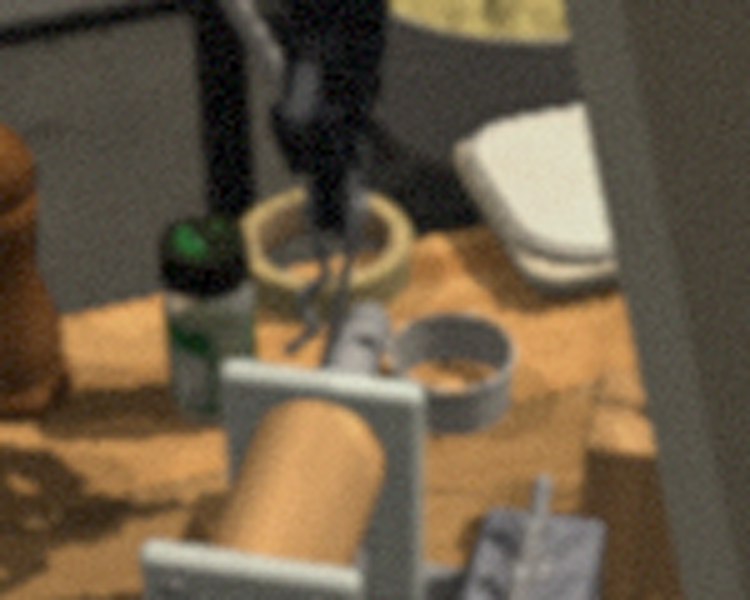

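View pics/w7.png

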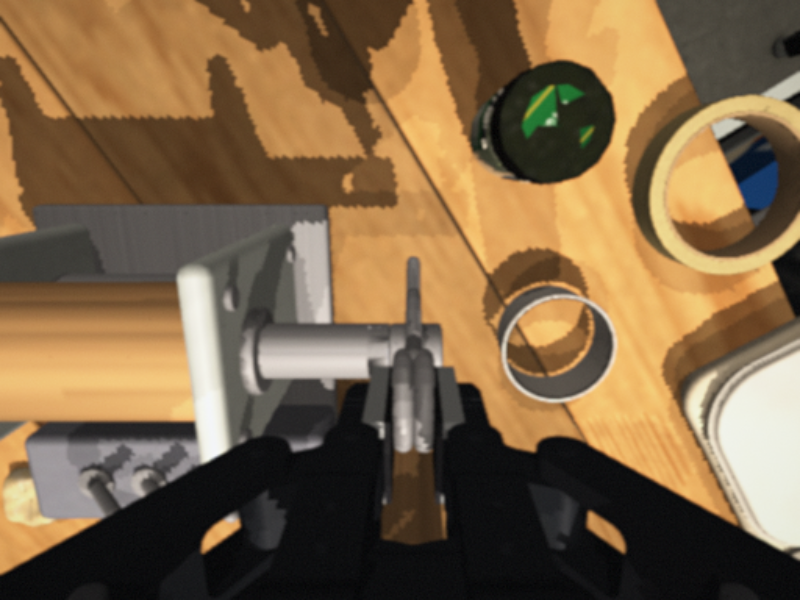

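The clip is swivelling as planned: the bow tip moves out to (413,265) in the wrist view, with about 6 N. Continue to about 35°.

```bash
python3 -m pendant '[{"hand":0,"xyz":[-0.1,0,0],"roll":0},{"hand":0,"xyz":[-0.1,0,0],"roll":0},{"hand":0,"xyz":[-0.1,0,0],"roll":0},{"hand":0,"xyz":[-0.1,0,0],"roll":0},{"hand":0,"xyz":[-0.08,0,0],"roll":0},{"hand":0,"xyz":[0,0,0],"roll":0}]' 25
python3 - <<'E'
from h import *
delta(w(-.0147,-.1345,.16)); p,d,c=snap('wrist','w8'); cv2.imwrite('pics/w8.png',cv2.resize(p[:,:,::-1],(800,600)))
p,d,c=snap('scene','s8'); u,v=proj(w(0,-.12,.1),c)[0].astype(int); y0,x0=max(0,v-70),max(0,u-70)
cv2.imwrite('pics/s8.png',cv2.resize(p[y0:y0+120,x0:x0+150,::-1],None,fx=5,fy=5,interpolation=cv2.INTER_CUBIC)); print(x0,y0)
E
```

```text
time: 10.02
tool_pos: [0.5691, -0.3161, 0.1636]
eef_rot: [[0.974, 0.225, 0.004], [0.225, -0.974, -0.0], [0.004, 0.001, -1.0]]
contact_force: [5.6, 2.5, 1.9]
grip_width: 0.13
units tool [0.071 0.004 0.061] yaw 12.99 L pos [-0.019  -0.1343  0.1636]
177 81
```

View pics/s8.png

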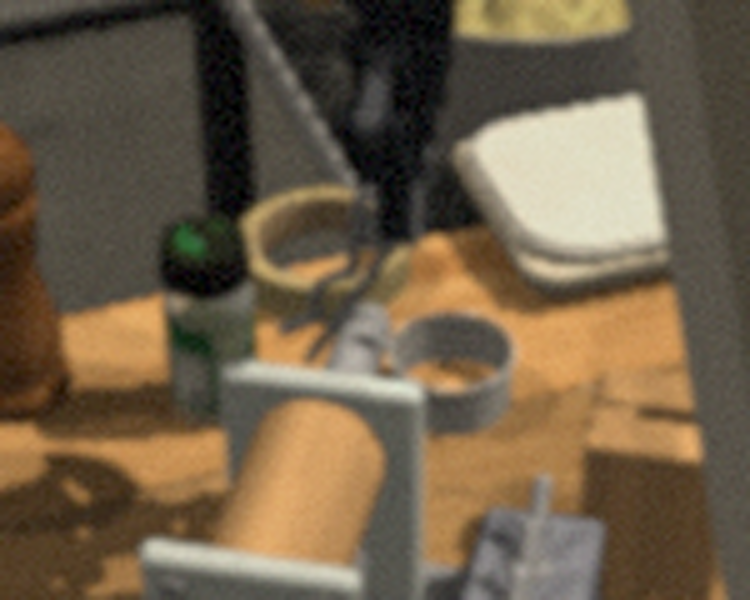

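View pics/w8.png

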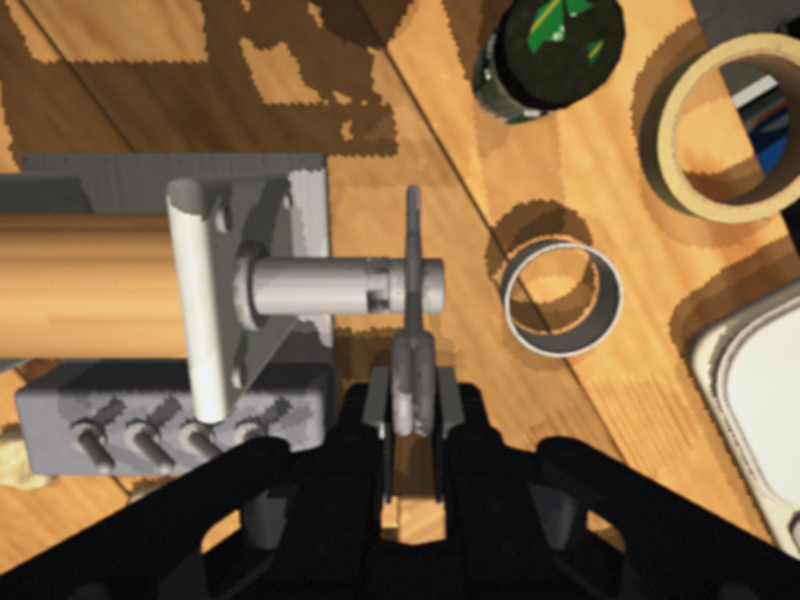

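The scene crop shows the clip tilted, with the leg tip at (310,355) and the bow end at (288,325). In the wrist view the bow end is at (413,190) and the hole at (377,290). I'll measure the tilt from depth.

```bash
python3 - <<'E'
from h import *
p,d,c=load('w8'); Wf=cloud(p,d,c); Lf=(Wf[...,:2]-O)@R2(YAW); z=Wf[...,2]
s=robot.observe(); print('tcp L',np.append(R2(YAW).T@(s['tool_pos'][:2]-O),s['tool_pos'][2]).round(4))
for v in range(116,285,6):
    u=264; print(v,Lf[v,u].round(4),z[v,u].round(4))
# scene: tip back-projection on plane y=-.1345
p,d,c=load('scene0' if 0 else 's8')
def onplane(u,v,yL):
    K=c['camera_matrix']; r=np.array(c['attitude'])@np.array([(u-K[0,2])/K[0,0],-(v-K[1,2])/K[1,1],-1])
    n=np.append(R2(YAW)@[0,1],0); o=np.append(O+R2(YAW)@[0,yL],0)
    t=((o-c['position'])@n)/(r@n); P=c['position']+t*r
    return np.append(R2(YAW).T@(P[:2]-O),P[2])
for a in ((308,355),(285,326),(332,325)): print(a,onplane(177+a[0]/5,81+a[1]/5,-.1345).round(4))
for a in ((372,315),): print('pin end',a,onplane(177+a[0]/5,81+a[1]/5,-.147).round(4))
E
```

```text
tcp L [-0.019  -0.1343  0.1636]
116 [ 0.0387 -0.1339] 0.0006
122 [ 0.0386 -0.1338] 0.102
128 [ 0.0352 -0.1338] 0.1054
134 [ 0.0318 -0.1338] 0.1073
140 [ 0.0282 -0.1338] 0.1077
146 [ 0.0249 -0.1338] 0.1101
152 [ 0.0237 -0.1338] 0.1277
158 [ 0.021  -0.1338] 0.1313
164 [ 0.0183 -0.1338] 0.1347
170 [ 0.0152 -0.1338] 0.1357
176 [ 0.0124 -0.1338] 0.1382
182 [ 0.0094 -0.1338] 0.1392
188 [ 0.007  -0.1338] 0.1426
194 [ 0.0061 -0.1338] 0.1514
200 [ 0.0054 -0.1338] 0.1595
206 [ 0.0051 -0.1338] 0.1679
212 [ 0.0043 -0.1338] 0.174
218 [ 0.0026 -0.1338] 0.1768
224 [ 0.0007 -0.1338] 0.179
230 [-0.0011 -0.1338] 0.1814
236 [-0.0028 -0.1338] 0.1837
242 [-0.0049 -0.1338] 0.185
248 [-0.0071 -0.1338] 0.186
254 [-0.01   -0.1338] 0.1856
260 [-0.0118 -0.1338] 0.1873
266 [-0.0156 -0.1338] 0.1852
272 [-0.0193 -0.1338] 0.1836
278 [-0.1102 -0.1338] 0.0312
284 [-0.1106 -0.1338] 0.0412
(308, 355) [ 0.0258 -0.1345  0.0844]
(285, 326) [ 0.0364 -0.1345  0.1   ]
(332, 325) [ 0.0136 -0.1345  0.1042]
pin end (372, 315) [-0.0025 -0.147   0.1031]
```

Measured tilt is about 29°, with the coil centre at L(-10, 172 mm). It needs about 6° more, so draw on another 12 mm.

```bash
python3 -m pendant '[{"hand":0,"xyz":[-0.1,0,0],"roll":0},{"hand":0,"xyz":[-0.1,0,0],"roll":0},{"hand":0,"xyz":[0,0,0],"roll":0},{"hand":0,"xyz":[0,0,0],"roll":0}]' 25
cat >> h.py <<'E'
def clipfit(tag,yL,half=.0025):
    from scipy.optimize import least_squares
    p,d,c=load(tag); Wf=cloud(p,d,c); Lf=(Wf[...,:2]-O)@R2(YAW); z=Wf[...,2]
    s=robot.observe(); t=np.append(R2(YAW).T@(s['tool_pos'][:2]-O),s['tool_pos'][2])
    m=(d>0)&(abs(Lf[...,1]-yL)<.008)&(z>t[2]-.004)&(Lf[...,0]>t[0]-.01)&(Lf[...,0]<t[0]+.035)&(z<t[2]+.04)
    x=Lf[m][:,0]; zz=z[m]; 
    col=(d>0)&(abs(Lf[...,1]-yL)<.007)&(Lf[...,0]>t[0]+.02)&(z>.09)&(z<t[2]-.005)
    print('tcp',t.round(4),'n',m.sum())
    r=least_squares(lambda q: (np.hypot(x-q[0],zz-q[1])-.015)*1e3,[t[0]+.008,t[2]+.008],loss='soft_l1')
    C=r.x; print('coil',C.round(4),'rms',np.sqrt(np.mean(r.fun**2)).round(2))
    print('coil y',Lf[m][:,1].mean().round(4))
    q=np.stack([Lf[col][:,0],z[col],Lf[col][:,1]],1); far=q[q[:,0]>np.percentile(q[:,0],92)]; 
    print('bow end',far[:,0].max().round(4),far[far[:,0]>far[:,0].max()-.0015].mean(0).round(4))
    return C
E
python3 - <<'E'
from h import *
p,d,c=snap('wrist','w9'); cv2.imwrite('pics/w9.png',cv2.resize(p[:,:,::-1],(800,600)))
clipfit('w8',-.1338); 
clipfit('w9',-.1338)
p,d,c=snap('scene','s9')
cv2.imwrite('pics/s9.png',cv2.resize(p[81:201,177:327,::-1],None,fx=5,fy=5,interpolation=cv2.INTER_CUBIC))
E
```

```text
time: 10.62
tool_pos: [0.5569, -0.319, 0.1636]
eef_rot: [[0.974, 0.224, 0.002], [0.224, -0.974, -0.001], [0.002, 0.002, -1.0]]
contact_force: [2.7, 1.7, 4.9]
grip_width: 0.124
tcp [-0.0316 -0.1344  0.1636] n 2849
coil [-0.0014  0.1981] rms 5.68
coil y -0.1339
bow end 0.041 [ 0.0402  0.1016 -0.1341]
tcp [-0.0316 -0.1344  0.1636] n 3149
coil [-0.0226  0.175 ] rms 6.67
coil y -0.1339
bow end 0.0384 [ 0.0378  0.109  -0.1342]
```

View pics/s9.png

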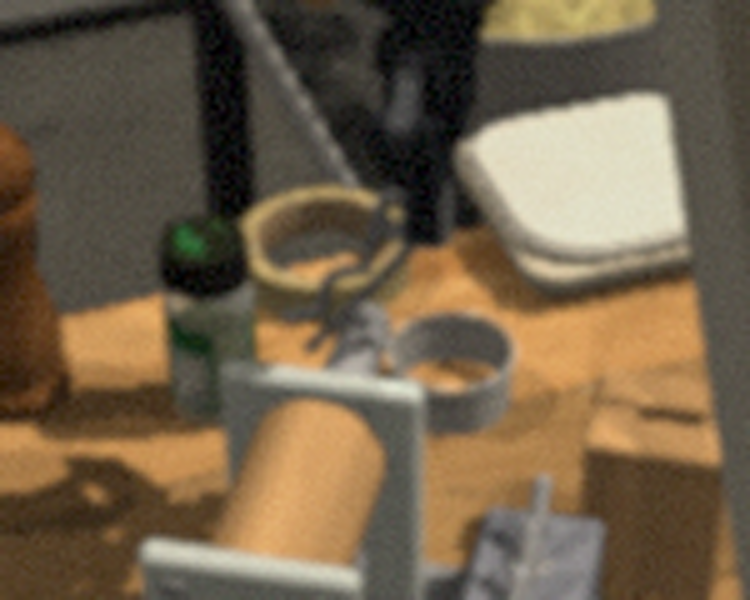

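View pics/w9.png

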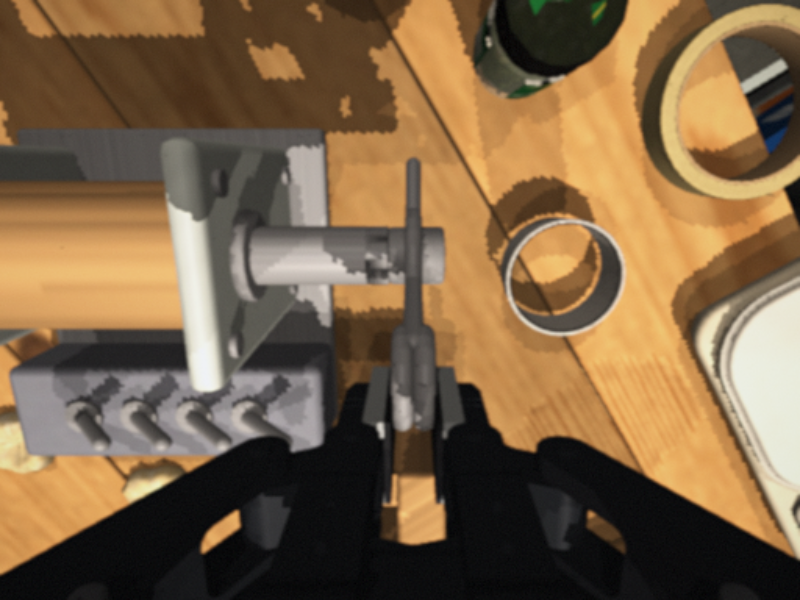

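```bash
cat >> h.py <<'E'
def prof(tag,cols,rng=(60,280),show=True):
    p,d,c=load(tag); Wf=cloud(p,d,c); Lf=(Wf[...,:2]-O)@R2(YAW); z=Wf[...,2]
    out=[]
    for v in range(*rng):
        for u in cols: 
            if d[v,u]>0: out.append((v,Lf[v,u,0],Lf[v,u,1],z[v,u]))
    return np.array(out)
def circ(a,t,r=.015):
    from scipy.optimize import least_squares
    m=(a[:,3]>t[1]-.004)&(a[:,1]>t[0]-.003)&(a[:,1]<t[0]+.04)&(a[:,3]<t[1]+.04)
    x,zz=a[m,1],a[m,3]
    f=least_squares(lambda q:(np.hypot(x-q[0],zz-q[1])-r)*1e3,[t[0]+.009,t[1]+.008],loss='soft_l1',f_scale=.5)
    print('circle',f.x.round(4),'med|res| mm',np.median(abs(f.fun)).round(2),m.sum()); return f.x
E
python3 - <<'E'
from h import *
for tag,t in (('w8',(-.019,.1636)),('w9',(-.0316,.1636))):
    a=prof(tag,range(258,272)); C=circ(a,t)
    b=prof(tag,range(263,267))
    b=b[(b[:,3]>.085)&(b[:,1]>C[0])]; e=b[b[:,1]>b[:,1].max()-.002]; print('end',e[:,1:].mean(0).round(4),b[:,1].max().round(4))
    v=np.array([b[:,1].max()-.002,e[:,3].mean()-.003])-C; print('rel',v.round(4),'len',np.hypot(*v).round(4),'ang',np.degrees(np.arctan2(v[0],-v[1])).round(1))
a=prof('w9',[264]); print(a[::5,[0,1,3]].round(4)[::1].tolist())
E
```

```text
circle [-0.0108  0.1725] med|res| mm 0.52 1035
end [ 0.04   -0.1341  0.1022] 0.041
rel [ 0.0498 -0.0733] len 0.0887 ang 34.2
circle [-0.021   0.1733] med|res| mm 0.67 1119
end [ 0.0375 -0.1342  0.1095] 0.0384
rel [ 0.0574 -0.0668] len 0.0881 ang 40.7
[[60.0, 0.0736, 0.0013], [65.0, 0.0696, 0.0004], [70.0, 0.0654, 0.001], [75.0, 0.0612, 0.0021], [80.0, 0.0571, 0.0005], [85.0, 0.0528, 0.0006], [90.0, 0.0486, 0.0008], [95.0, 0.0443, 0.0009], [100.0, 0.0399, 0.0011], [105.0, 0.0361, 0.1114], [110.0, 0.0333, 0.112], [115.0, 0.0305, 0.1129], [120.0, 0.0277, 0.1136], [125.0, 0.025, 0.1151], [130.0, 0.0221, 0.1154], [135.0, 0.0204, 0.1275], [140.0, 0.0183, 0.1331], [145.0, 0.0161, 0.1367], [150.0, 0.0135, 0.1373], [155.0, 0.0113, 0.1395], [160.0, 0.0089, 0.1413], [165.0, 0.0064, 0.142], [170.0, 0.004, 0.1426], [175.0, 0.0013, 0.1425], [180.0, -0.0004, 0.1466], [185.0, -0.0016, 0.1521], [190.0, -0.0026, 0.1582], [195.0, -0.0037, 0.1629], [200.0, -0.0047, 0.1678], [205.0, -0.0057, 0.1718], [210.0, -0.0062, 0.1775], [215.0, -0.0074, 0.1805], [220.0, -0.0091, 0.1817], [225.0, -0.0112, 0.182], [230.0, -0.0128, 0.1834], [235.0, -0.0141, 0.1855], [240.0, -0.0161, 0.1859], [245.0, -0.0179, 0.1868], [250.0, -0.02, 0.187], [255.0, -0.0223, 0.1868], [260.0, -0.0245, 0.1871], [265.0, -0.0274, 0.1858], [270.0, -0.0312, 0.1831], [275.0, -0.1101, 0.0484]]
```

Tilt is now about 35–36°, and the coil centre sits 10.6 mm in x and 9.7 mm in z from the TCP. I'll firm up the grip and measure axle and hole from this same view.

```bash
python3 - <<'E'
from h import *
from scipy.optimize import least_squares
for tag in ('w8','w9'):
    p,d,c=load(tag); Wf=cloud(p,d,c); Lf=(Wf[...,:2]-O)@R2(YAW); z=Wf[...,2]
    m=(d>0)&(Lf[...,1]<-.08)&(Lf[...,1]>-.112)&(abs(Lf[...,0])<.016)&(z>.088)&(z<.12)
    x=Lf[m][:,0];y=Lf[m][:,1];zz=z[m]
    f=least_squares(lambda q:(np.hypot(x-q[0]-q[2]*(y+.12),zz-q[1])-.012)*1e3,[0,.1,0],loss='soft_l1',f_scale=.5)
    print(tag,'pin x@hole,z,slope',f.x.round(4),np.median(abs(f.fun)).round(2),m.sum())
    # residual depth map to find hole columns: radial distance < .010 inside pin
    r=np.hypot(Lf[...,0]-f.x[0],z-f.x[1]); h=(d>0)&(r<.0105)&(Lf[...,1]<-.105)&(Lf[...,1]>-.13)
    print('hole pts',h.sum(), 'y pctl',np.percentile(Lf[h][:,1],[2,50,98]).round(4) if h.sum() else '', 'x', np.percentile(Lf[h][:,0],[2,98]).round(4) if h.sum() else '')
    m=(d>0)&(Lf[...,1]<-.138)&(Lf[...,1]>-.16)&(abs(Lf[...,0])<.01)&(z>.095)&(z<.12); print('end y',np.percentile(Lf[m][:,1],[.5,2]).round(4))
    k=c; uv=proj(w(f.x[0]-.0069,-.12,f.x[1]+.0098),c)[0]; print('mouth exp px',uv, uv/.64)
p=load('w8')[0]; cv2.imwrite('pics/hole8.png',cv2.resize(p[140:230,200:300,::-1],None,fx=6,fy=6,interpolation=cv2.INTER_CUBIC))
E
```

```text
w8 pin x@hole,z,slope [ 1.00e-04  1.01e-01 -1.40e-03] 0.32 1891
hole pts 106 y pctl [-0.1251 -0.1198 -0.1108] x [-0.0092  0.0059]
end y [-0.1465 -0.1463]
mouth exp px [242.08842316 196.54741283] [378.26316118 307.10533255]
w9 pin x@hole,z,slope [ 1.00e-04  1.01e-01 -8.00e-04] 0.34 1918
hole pts 124 y pctl [-0.1266 -0.1204 -0.1153] x [-0.0088  0.0079]
end y [-0.1464 -0.1462]
mouth exp px [241.59290353 176.90940095] [377.48891176 276.42093899]
```

View pics/hole8.png

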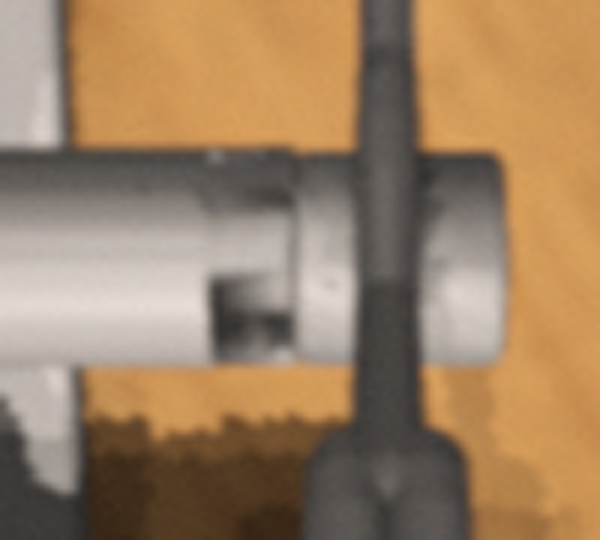

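The hole mouth is at crop u≈252, i.e. full-picture pixel (242,~195), which matches hole y = -0.120. Now back off, withdraw along the hole direction, shift over the mouth and look.

```bash
python3 -m pendant '[{"hand":0,"xyz":[0.04,0,-0.03],"roll":0},{"hand":0,"xyz":[-0.15,0,-0.21],"roll":0},{"hand":0,"xyz":[-0.15,0,-0.21],"roll":0},{"hand":0,"xyz":[-0.14,0,-0.21],"roll":0},{"hand":0,"xyz":[-0.12,-0.12,0.07],"roll":0},{"hand":0,"xyz":[-0.12,-0.115,0.07],"roll":0},{"hand":0,"xyz":[0,0,0],"roll":0},{"hand":0,"xyz":[0,0,0],"roll":0}]' 100
python3 - <<'E'
from h import *
delta([0,0,0]);p,d,c=snap('wrist','w10'); cv2.imwrite('pics/w10.png',cv2.resize(p[:,:,::-1],(800,600)))
p,d,c=snap('scene','s10')
cv2.imwrite('pics/s10.png',cv2.resize(p[61:181,197:347,::-1],None,fx=5,fy=5,interpolation=cv2.INTER_CUBIC))
E
```

```text
time: 11.72
tool_pos: [0.5157, -0.3136, 0.1933]
eef_rot: [[0.974, 0.224, -0.0], [0.224, -0.974, 0.0], [-0.0, -0.0, -1.0]]
contact_force: [-0.0, 0.4, -1.3]
grip_width: 0.115
units tool [-7.202 -7.022  3.224] yaw 12.97 L pos [-0.0705 -0.1198  0.1933]
```

View pics/w10.png

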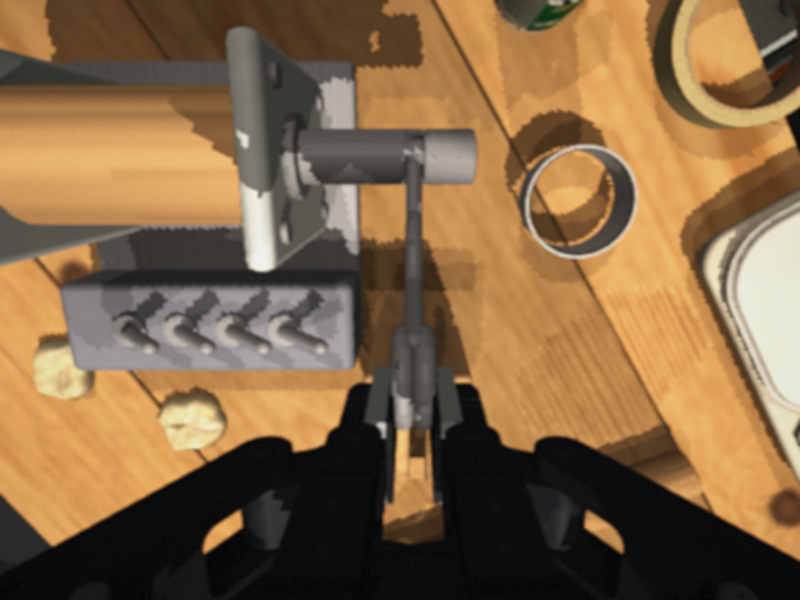

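View pics/s10.png

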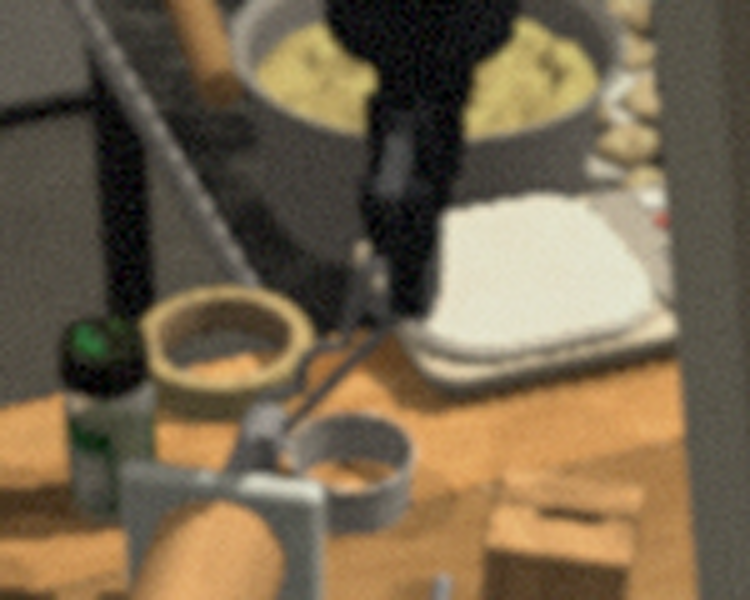

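The clip tip hangs just over the hole at about (412,160) in the wrist view. I'll check tilt and alignment before pushing.

```bash
python3 - <<'E'
from h import *
p,d,c=load('w10')
a=prof('w10',range(258,272)); C=circ(a,(-.0705,.1933))
b=prof('w10',range(263,267)); b=b[b[:,1]>C[0]]; 
print(b[::16,[0,1,2,3]].round(4).tolist())
cv2.imwrite('pics/c10.png',cv2.resize(p[70:250,220:310,::-1],None,fx=3.3,fy=3.3,interpolation=cv2.INTER_CUBIC))
cv2.imwrite('pics/c10b.png',cv2.resize(p[75:145,225:315,::-1],None,fx=7,fy=7,interpolation=cv2.INTER_CUBIC))
E
```

```text
circle [-0.06    0.2027] med|res| mm 0.62 1104
[[60.0, 0.0378, -0.1182, 0.0009], [64.0, 0.0342, -0.1182, 0.0013], [68.0, 0.0305, -0.1182, 0.0019], [72.0, 0.0268, -0.1182, 0.0027], [76.0, 0.0233, -0.1182, 0.0008], [80.0, 0.0196, -0.1192, 0.0018], [84.0, 0.0105, -0.1193, 0.1069], [88.0, 0.0077, -0.1193, 0.1111], [92.0, 0.0051, -0.1193, 0.1131], [96.0, 0.0026, -0.1193, 0.1121], [100.0, 0.0001, -0.1193, 0.114], [104.0, -0.0023, -0.1193, 0.1388], [108.0, -0.0046, -0.1193, 0.1385], [112.0, -0.0069, -0.1193, 0.1398], [116.0, -0.0091, -0.1193, 0.1408], [120.0, -0.0114, -0.1193, 0.1419], [124.0, -0.0135, -0.1193, 0.1436], [128.0, -0.0158, -0.1193, 0.1436], [132.0, -0.018, -0.1193, 0.1446], [136.0, -0.0192, -0.1193, 0.1567], [140.0, -0.0209, -0.1193, 0.161], [144.0, -0.0226, -0.1193, 0.1642], [148.0, -0.0244, -0.1193, 0.1668], [152.0, -0.0263, -0.1193, 0.168], [156.0, -0.0285, -0.1193, 0.1677], [160.0, -0.0302, -0.1193, 0.1698], [164.0, -0.0323, -0.1193, 0.1701], [168.0, -0.0341, -0.1193, 0.1713], [172.0, -0.0362, -0.1193, 0.1714], [176.0, -0.0383, -0.1193, 0.1717], [180.0, -0.0396, -0.1193, 0.1753], [184.0, -0.0403, -0.1193, 0.1809], [188.0, -0.0412, -0.1193, 0.1853], [192.0, -0.042, -0.1193, 0.1895], [196.0, -0.0432, -0.1193, 0.1921], [200.0, -0.0436, -0.1193, 0.1974], [204.0, -0.0444, -0.1193, 0.2006], [208.0, -0.0448, -0.1194, 0.2051], [212.0, -0.0456, -0.1194, 0.208], [216.0, -0.0469, -0.1194, 0.2093], [220.0, -0.0485, -0.1194, 0.2097], [224.0, -0.0496, -0.1198, 0.2115], [228.0, -0.0511, -0.1198, 0.2123], [232.0, -0.0525, -0.1198, 0.2132], [236.0, -0.0538, -0.1198, 0.2143], [240.0, -0.0551, -0.1198, 0.2152], [244.0, -0.0564, -0.1198, 0.2164], [248.0, -0.0582, -0.1198, 0.2162], [252.0, -0.0596, -0.1198, 0.2171]]
```

View pics/c10b.png

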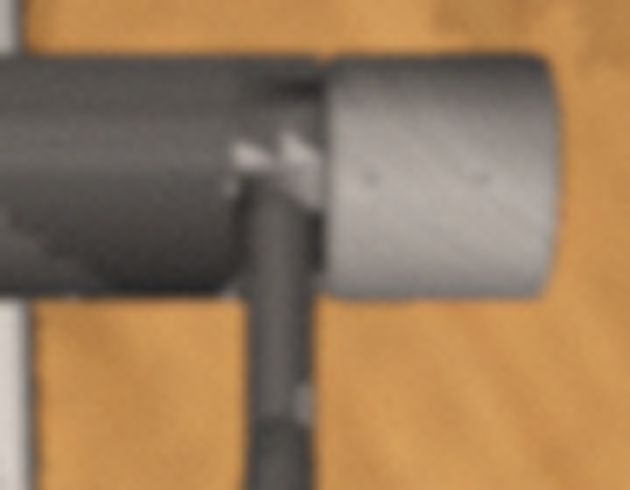

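```bash
cat >> h.py <<'E'
def overlay(tag,out,C,th,y,hole=(.0001,-.12,.101),win=None,f=7):
    p,d,c=load(tag); t=np.radians(th); X=np.array([np.cos(t),np.sin(t)]); Z=np.array([-np.sin(t),np.cos(t)])
    x0,y0,x1,y1=win; im=cv2.resize(p[y0:y1,x0:x1,::-1],None,fx=f,fy=f,interpolation=cv2.INTER_CUBIC)
    def px(x,yy,z): u=(proj(w(x,yy,z),c)[0]-[x0,y0]+.5)*f; return tuple(int(v) for v in u)
    q=lambda a,b:C+a*X+b*Z
    A=q(-.012,0);B=q(-.012,-.098); cv2.line(im,px(A[0],y,A[1]),px(B[0],y,B[1]),(0,0,255),1)
    e=q(.009,-.091); cv2.circle(im,px(e[0],y,e[1]),3,(0,255,0),1); cv2.circle(im,px(C[0],y,C[1]),3,(255,0,0),1)
    n=[px(C[0]+.015*np.cos(a),y,C[1]+.015*np.sin(a)) for a in np.linspace(0,6.28,40)]; cv2.polylines(im,[np.array(n)],True,(255,0,0),1)
    for yy in (hole[1],-.147): 
        n=[px(hole[0]+.012*np.cos(a),yy,hole[2]+.012*np.sin(a)) for a in np.linspace(0,6.28,40)]; cv2.polylines(im,[np.array(n)],True,(0,255,255),1)
    t=np.radians(35);m=(hole[0]-.012*np.sin(t),hole[2]+.012*np.cos(t)); cv2.circle(im,px(m[0],hole[1],m[1]),3,(255,0,255),1)
    m2=(hole[0]-.05*np.sin(t),hole[2]+.05*np.cos(t)); cv2.line(im,px(m[0],hole[1],m[1]),px(m2[0],hole[1],m2[1]),(255,0,255),1)
    cv2.imwrite(out,im)
E
python3 - <<'E'
from h import *
C=np.array([-.060,.2027])
overlay('s10','pics/o10s.png',C,35,-.1195,win=(230,95,310,175),f=7)
overlay('w10','pics/o10w.png',C,35,-.1195,win=(215,70,325,285),f=2.7)
E
```

```text
(no output)
```

View pics/o10s.png

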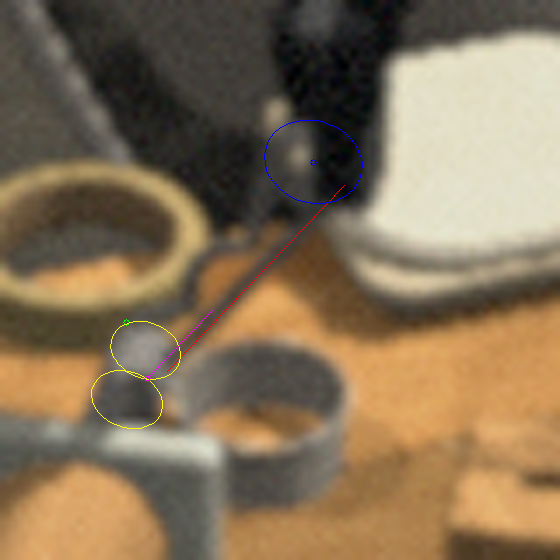

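View pics/o10w.png

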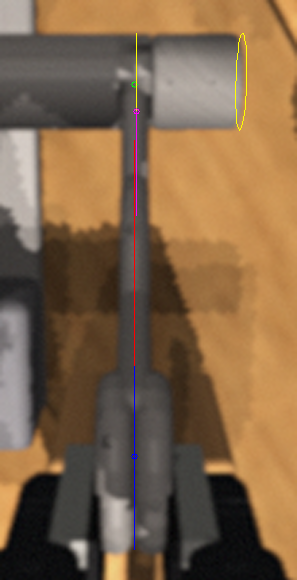

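In the scene overlay the real leg (dark line through (230,280)) lies on the magenta hole axis. My coil-based red line is about 2 mm low, while the contact-based estimate agrees with the picture. In the wrist view the y alignment is good (wire at u≈135, mouth at 137). Advance along the hole axis in small steps.

```bash
python3 -m pendant '[{"hand":0,"xyz":[0.048,0,0.068],"roll":0},{"hand":0,"xyz":[0.048,0,0.068],"roll":0},{"hand":0,"xyz":[0.038,0,0.055],"roll":0},{"hand":0,"xyz":[0,0,0],"roll":0}]' 100
python3 - <<'E'
from h import *
delta([0,0,0]);p,d,c=snap('wrist','w11')
a=prof('w11',range(258,272)); C=circ(a,(-.0625,.182))
snap('scene','s11')
overlay('s11','pics/o11s.png',C,35,-.1195,win=(230,95,310,175),f=7)
cv2.imwrite('pics/c11.png',cv2.resize(p[60:200,215:315,::-1],None,fx=4,fy=4,interpolation=cv2.INTER_CUBIC))
E
```

```text
time: 12.32
tool_pos: [0.5237, -0.3118, 0.1816]
eef_rot: [[0.974, 0.225, -0.0], [0.225, -0.974, 0.0], [-0.0, -0.001, -1.0]]
contact_force: [0.9, 0.6, -0.1]
grip_width: 0.111
units tool [-7.338 -7.022  3.031] yaw 12.98 L pos [-0.0623 -0.1198  0.1816]
circle [-0.0518  0.191 ] med|res| mm 0.64 1096
```

View pics/o11s.png

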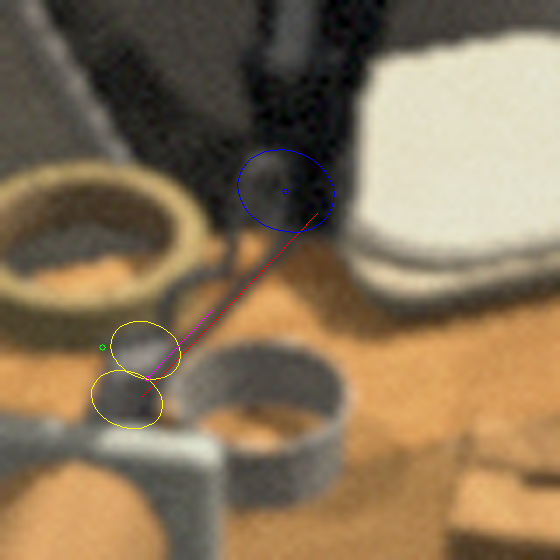

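View pics/c11.png

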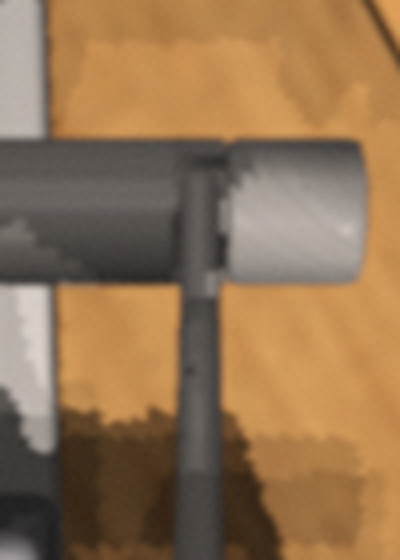

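Force is still about zero and the wire is entering the mouth region. In the wrist crop the wire (u≈198) is about 1 mm left of the hole centre (u≈205), so correct y by 1 mm and continue.

```bash
python3 -m pendant '[{"hand":0,"xyz":[0,0.015,0],"roll":0},{"hand":0,"xyz":[0.03,0,0.043],"roll":0},{"hand":0,"xyz":[0.03,0,0.043],"roll":0},{"hand":0,"xyz":[0,0,0],"roll":0}]' 100
python3 - <<'E'
from h import *
delta([0,0,0]);p,d,c=snap('wrist','w12'); print(robot.observe()['contact_force'])
a=prof('w12',range(258,272)); C=circ(a,(-.059,.176))
snap('scene','s12')
overlay('s12','pics/o12s.png',C,35,-.1205,win=(230,95,310,175),f=7)
cv2.imwrite('pics/c12.png',cv2.resize(p[60:200,215:315,::-1],None,fx=4,fy=4,interpolation=cv2.INTER_CUBIC))
E
```

```text
time: 12.92
tool_pos: [0.5273, -0.312, 0.1766]
eef_rot: [[0.974, 0.224, -0.0], [0.224, -0.974, 0.0], [-0.0, -0.0, -1.0]]
contact_force: [0.6, 0.4, -0.9]
grip_width: 0.113
units tool [-7.398 -7.039  2.944] yaw 12.97 L pos [-0.0587 -0.1208  0.1766]
[-0.09203947 -0.16407752 -0.92457769]
circle [-0.0482  0.186 ] med|res| mm 0.64 1111
```

View pics/o12s.png

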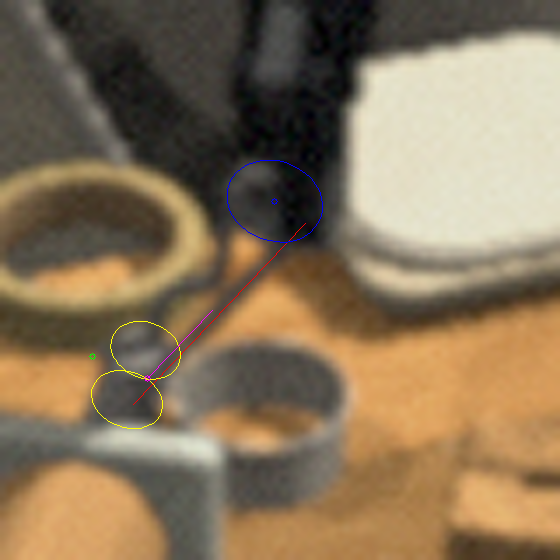

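View pics/c12.png

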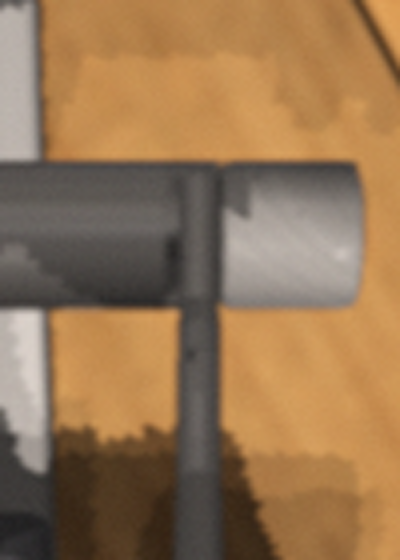

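No force, and the tip is well past the mouth by geometry, so the leg is in the hole, with y centred. Continue.

```bash
python3 -m pendant '[{"hand":0,"xyz":[0.038,0,0.055],"roll":0},{"hand":0,"xyz":[0.038,0,0.055],"roll":0},{"hand":0,"xyz":[0.038,0,0.055],"roll":0},{"hand":0,"xyz":[0,0,0],"roll":0}]' 100
python3 - <<'E'
from h import *
delta([0,0,0]);p,d,c=snap('wrist','w13'); s=robot.observe();print(s['contact_force'],s['ft_torque'])
a=prof('w13',range(258,272)); C=circ(a,(-.052,.167))
snap('scene','s13')
overlay('s13','pics/o13s.png',C,35,-.1205,win=(230,95,310,175),f=7)
cv2.imwrite('pics/c13.png',cv2.resize(p[60:230,215:315,::-1],None,fx=3.4,fy=3.4,interpolation=cv2.INTER_CUBIC))
E
```

```text
time: 13.52
tool_pos: [0.5342, -0.3104, 0.1667]
eef_rot: [[0.974, 0.225, 0.0], [0.225, -0.974, 0.0], [0.0, -0.0, -1.0]]
contact_force: [2.4, 0.8, 0.3]
grip_width: 0.116
units tool [-7.516 -7.039  2.777] yaw 12.98 L pos [-0.0517 -0.1208  0.1667]
[ 1.61434526 -0.16708404 -0.04571822] [ 0.11045928 -0.35435255  0.00715767]
circle [-0.0411  0.1762] med|res| mm 0.64 1105
```

View pics/o13s.png

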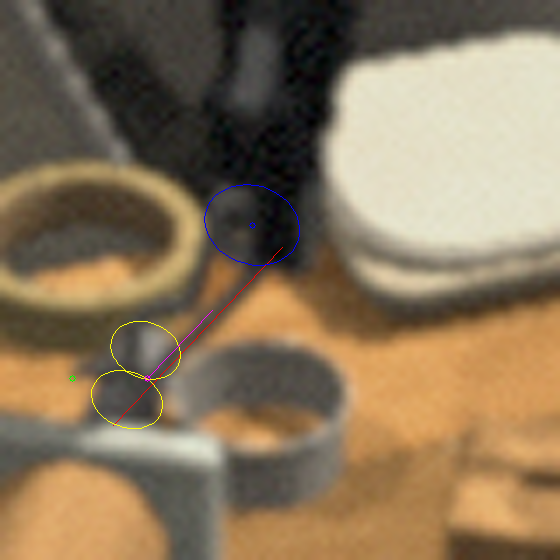

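View pics/c13.png

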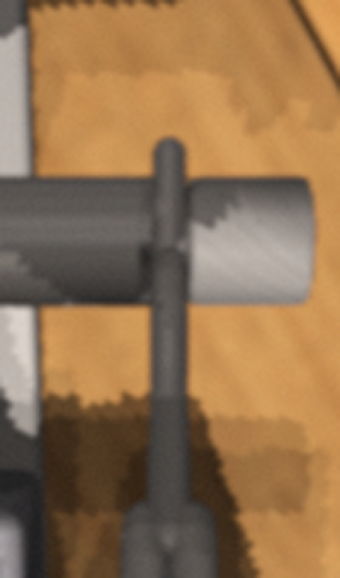

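The bow end now rides over the axle, with small forces (about 2 N). Continue into the spring zone.

```bash
python3 -m pendant '[{"hand":0,"xyz":[0.033,0,0.041],"roll":0},{"hand":0,"xyz":[0.033,0,0.041],"roll":0},{"hand":0,"xyz":[0.03,0,0.041],"roll":0},{"hand":0,"xyz":[0.03,0,0.041],"roll":0},{"hand":0,"xyz":[0,0,0],"roll":0}]' 110
python3 - <<'E'
from h import *
delta([0,0,0]);p,d,c=snap('wrist','w14'); s=robot.observe();print(s['contact_force'],s['ft_torque'])
a=prof('w14',range(258,272)); C=circ(a,(-.044,.157))
snap('scene','s14')
overlay('s14','pics/o14s.png',C,35,-.1205,win=(230,95,310,175),f=7)
cv2.imwrite('pics/c14.png',cv2.resize(p[60:230,215:315,::-1],None,fx=3.4,fy=3.4,interpolation=cv2.INTER_CUBIC))
E
```

```text
time: 14.25
tool_pos: [0.5423, -0.3088, 0.1577]
eef_rot: [[0.974, 0.225, 0.003], [0.225, -0.974, -0.0], [0.002, 0.001, -1.0]]
contact_force: [4.7, 0.8, 2.8]
grip_width: 0.111
units tool [-7.657 -7.047  2.603] yaw 12.98 L pos [-0.0435 -0.1211  0.1577]
[4.45553636 1.93963275 3.26113413] [ 0.33073064 -1.49710634 -0.020383  ]
circle [-0.0327  0.1671] med|res| mm 0.7 1158
```

View pics/o14s.png

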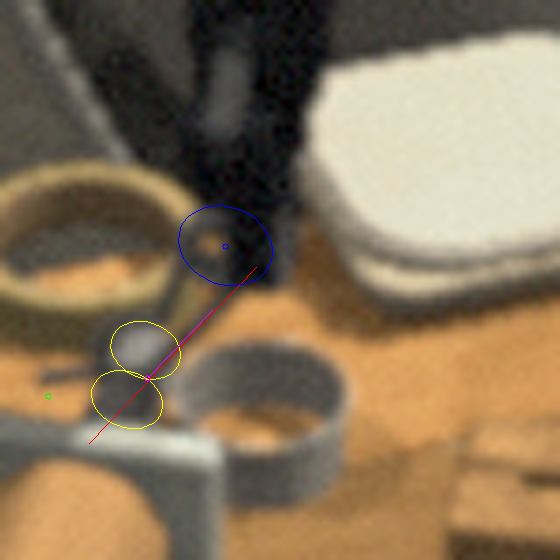

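View pics/c14.png

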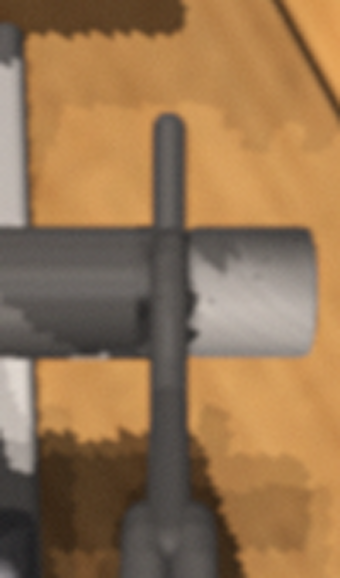

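The leg is through and the bow rides over the far side of the axle ((75,375) in the scene crop). About 18 mm remain, in the spring zone. Keep pushing.

```bash
python3 -m pendant '[{"hand":0,"xyz":[0.024,0,0.034],"roll":0},{"hand":0,"xyz":[0.024,0,0.034],"roll":0},{"hand":0,"xyz":[0.024,0,0.034],"roll":0},{"hand":0,"xyz":[0,0,0],"roll":0}]' 120
python3 -m pendant '[{"hand":0,"xyz":[0.024,0,0.034],"roll":0},{"hand":0,"xyz":[0,0,0],"roll":0}]' 120
python3 - <<'E'
from h import *
delta([0,0,0]);p,d,c=snap('wrist','w15'); s=robot.observe();print(s['contact_force'],s['ft_torque'])
a=prof('w15',range(258,272)); C=circ(a,(-.038,.149))
snap('scene','s15')
overlay('s15','pics/o15s.png',C,35,-.1205,win=(230,95,310,175),f=7)
cv2.imwrite('pics/c15.png',cv2.resize(p[60:230,215:315,::-1],None,fx=3.4,fy=3.4,interpolation=cv2.INTER_CUBIC))
E
```

```text
time: 14.85
tool_pos: [0.5468, -0.3077, 0.1509]
eef_rot: [[0.974, 0.225, 0.003], [0.225, -0.974, 0.0], [0.003, 0.0, -1.0]]
contact_force: [10.1, 1.6, -2.8]
grip_width: 0.113
time: 15.1
tool_pos: [0.5479, -0.3073, 0.1487]
eef_rot: [[0.974, 0.225, 0.002], [0.225, -0.974, 0.0], [0.002, -0.0, -1.0]]
contact_force: [8.3, 0.6, -3.0]
grip_width: 0.113
units tool [-7.751 -7.043  2.464] yaw 12.99 L pos [-0.0377 -0.121   0.1487]
[ 8.26626522  0.43079707 -2.08578002] [ 0.19521422 -2.14786744 -0.04214689]
circle [-0.0269  0.1581] med|res| mm 0.69 1125
```

View pics/o15s.png

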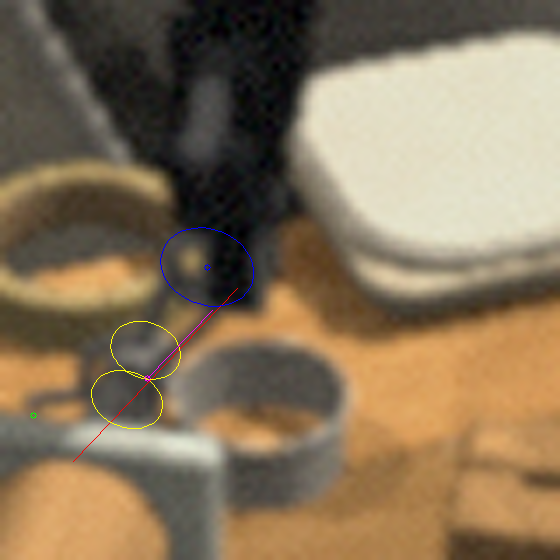

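View pics/c15.png

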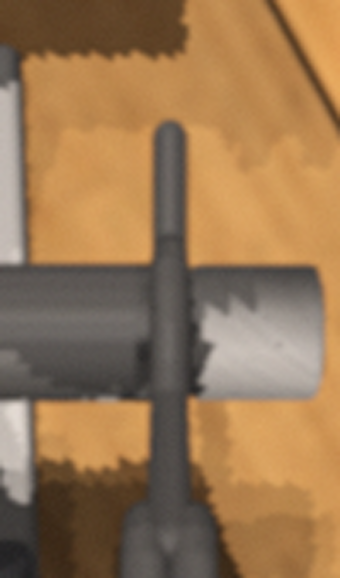

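The force has turned to pull the tool inwards (about -7 N along the hole), so the throat has passed its crest. About 7 mm remain by the coil estimate, plus about 1 mm across. Finish the stroke.

```bash
python3 -m pendant '[{"hand":0,"xyz":[0.027,0,0.028],"roll":0},{"hand":0,"xyz":[0.027,0,0.028],"roll":0},{"hand":0,"xyz":[0.013,0,0.014],"roll":0},{"hand":0,"xyz":[0,0,0],"roll":0}]' 120
python3 - <<'E'
from h import *
delta([0,0,0]);p,d,c=snap('wrist','w16'); s=robot.observe();print(s['contact_force'],s['ft_torque'])
a=prof('w16',range(258,272)); C=circ(a,(-.034,.144))
snap('scene','s16')
overlay('s16','pics/o16s.png',C,35,-.1205,win=(230,95,310,175),f=7)
cv2.imwrite('pics/c16.png',cv2.resize(p[60:230,215:315,::-1],None,fx=3.4,fy=3.4,interpolation=cv2.INTER_CUBIC))
E
```

```text
time: 15.7
tool_pos: [0.5505, -0.3065, 0.1443]
eef_rot: [[0.975, 0.224, -0.001], [0.224, -0.975, 0.0], [-0.001, -0.001, -1.0]]
contact_force: [2.7, 0.3, -1.6]
grip_width: 0.106
units tool [-7.793 -7.034  2.416] yaw 12.96 L pos [-0.035  -0.1207  0.1443]
[ 2.72933542  0.53451366 -1.48860713] [ 0.15916237 -0.69841745  0.00368533]
circle [-0.0244  0.1537] med|res| mm 0.67 1108
```

View pics/o16s.png

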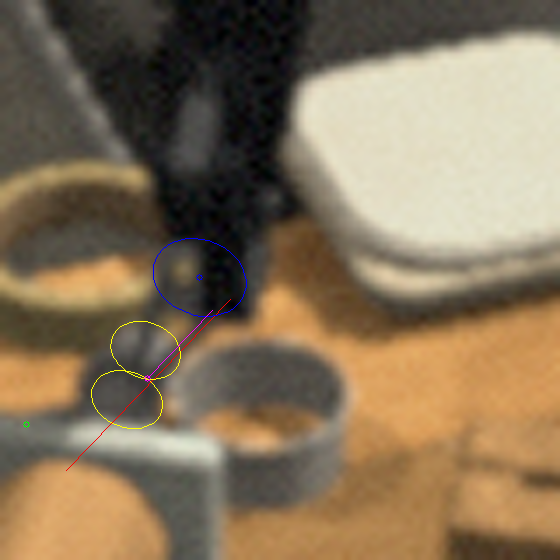

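View pics/c16.png

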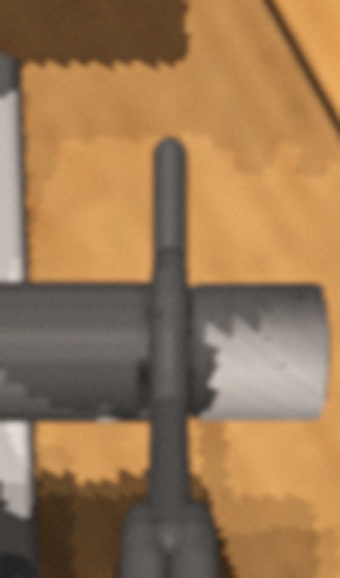

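```bash
python3 -m pendant '[{"hand":0,"xyz":[0.018,0,0.01],"roll":0},{"hand":0,"xyz":[0.018,0,0.01],"roll":0},{"hand":0,"xyz":[0,0,0],"roll":0},{"hand":0,"xyz":[0,0,0],"roll":0}]' 120
python3 - <<'E'
from h import *
delta([0,0,0]);p,d,c=snap('wrist','w17'); s=robot.observe();print(s['contact_force'],s['ft_torque'])
R=R2(YAW).T@s['contact_force'][:2]; t=np.radians(35); F=np.array([R[0],s['contact_force'][2]]); print('Fz',F@[-np.sin(t),np.cos(t)],'Fx',F@[np.cos(t),np.sin(t)])
a=prof('w17',range(258,272)); C=circ(a,(-.033,.143))
b=prof('w17',range(263,267)); b=b[(b[:,1]>C[0])&(b[:,3]>.06)]; print(b[::20,[0,1,3]].round(4).tolist())
E
```

```text
time: 16.3
tool_pos: [0.5527, -0.3061, 0.1435]
eef_rot: [[0.975, 0.224, -0.0], [0.224, -0.975, 0.0], [-0.0, -0.0, -1.0]]
contact_force: [-0.9, -0.7, -1.1]
grip_width: 0.112
units tool [-7.832 -7.037  2.395] yaw 12.96 L pos [-0.0327 -0.1209  0.1435]
[ 0.13183101 -0.65537221 -1.27915652] [-0.02473028  0.0520729  -0.01581434]
Fz -1.0369403667512234 Fx -0.7492370217341274
circle [-0.0222  0.1528] med|res| mm 0.66 1104
[[103.0, 0.036, 0.086], [108.0, 0.0331, 0.0881], [113.0, 0.0303, 0.0902], [118.0, 0.0276, 0.0922], [123.0, 0.0247, 0.0928], [128.0, 0.0219, 0.0938], [133.0, 0.0191, 0.0947], [138.0, 0.0177, 0.1083], [143.0, 0.0155, 0.113], [148.0, 0.0133, 0.1167], [153.0, 0.0108, 0.1176], [158.0, 0.0085, 0.1193], [163.0, 0.0059, 0.1197], [168.0, 0.0036, 0.1211], [173.0, 0.001, 0.1215], [178.0, -0.0012, 0.1234], [183.0, -0.0025, 0.1291], [188.0, -0.0036, 0.1348], [193.0, -0.0047, 0.1397], [198.0, -0.0051, 0.1469], [203.0, -0.0068, 0.1489], [208.0, -0.007, 0.1555], [213.0, -0.0082, 0.1585], [218.0, -0.01, 0.1596], [223.0, -0.0118, 0.1607], [228.0, -0.0134, 0.1623], [233.0, -0.015, 0.1637], [238.0, -0.0166, 0.1651], [243.0, -0.0185, 0.1657], [248.0, -0.0203, 0.1666]]
```

Coil is at (-22.2, 152.8) against home (-21.6, 152.9) mm, forces are near zero and the bow is back to its free shape: home. Let go and rise clear.

```bash
python3 -m pendant '[{"hand":0.15,"xyz":[0,0,0],"roll":0},{"hand":0.3,"xyz":[0,0,0],"roll":0},{"hand":0.35,"xyz":[0,0,0],"roll":0},{"hand":0.35,"xyz":[0,0,0],"roll":0},{"hand":0.35,"xyz":[0,0,-0.2],"roll":0},{"hand":0.35,"xyz":[0,0,-0.5],"roll":0},{"hand":0.35,"xyz":[0,0,-0.7],"roll":0},{"hand":0.35,"xyz":[-0.3,0,-0.3],"roll":0},{"hand":0.35,"xyz":[-0.5,0,0],"roll":0},{"hand":0.35,"xyz":[-0.3,0,0],"roll":0},{"hand":0.35,"xyz":[0,0,0],"roll":0}]' 40
python3 - <<'E'
from h import *
p,d,c=snap('wrist','w18'); cv2.imwrite('pics/w18.png',cv2.resize(p[:,:,::-1],(800,600)))
C=np.array([-.0216,.1529])
snap('scene','s18')
overlay('s18','pics/o18s.png',C,35,-.12,win=(210,95,310,195),f=6)
overlay('w18','pics/o18w.png',C,35,-.12,win=(180,0,330,150),f=4)
E
```

```text
time: 17.73
tool_pos: [0.4873, -0.3212, 0.2458]
eef_rot: [[0.975, 0.223, -0.0], [0.223, -0.975, 0.0], [-0.0, -0.0, -1.0]]
contact_force: [0.9, -0.4, 0.5]
grip_width: 0.347
```

View pics/o18s.png

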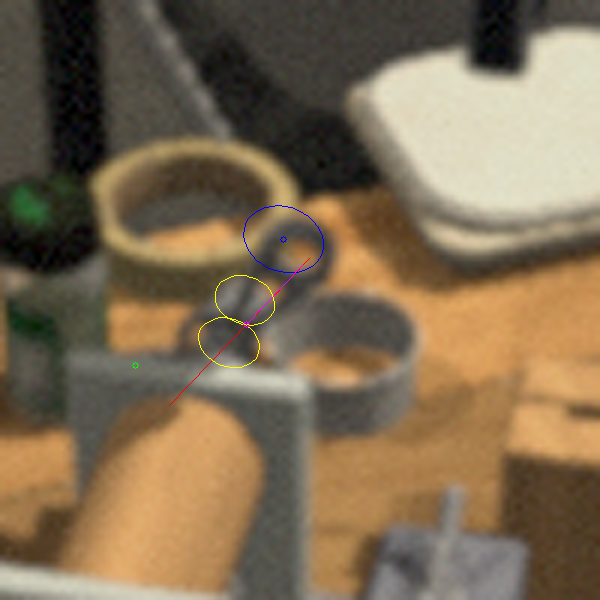

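View pics/w18.png

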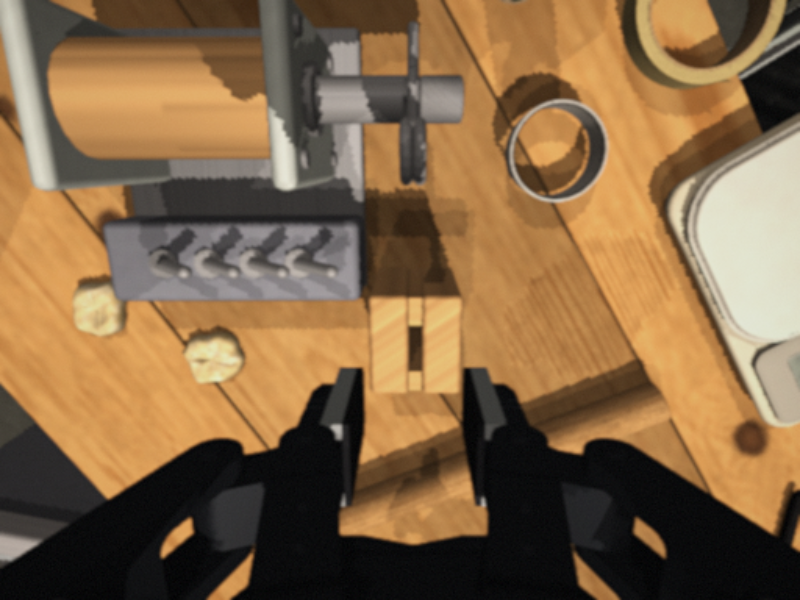

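View pics/o18w.png

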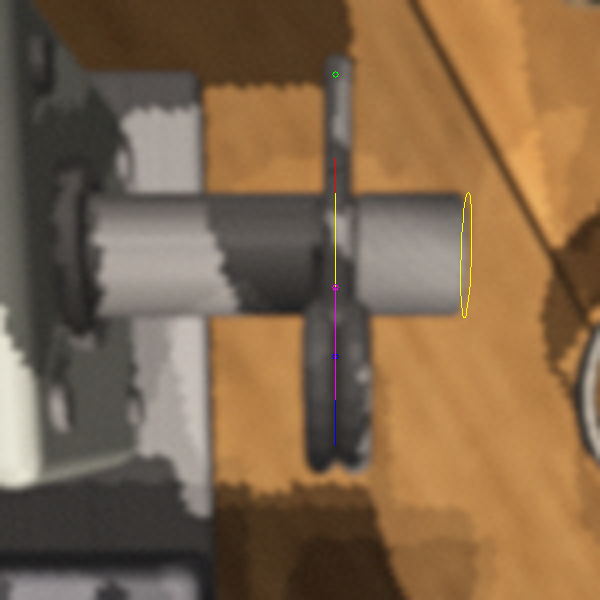

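After release the clip sits across the axle: wrist (412,20)–(412,180), coil at (413,150). In the scene view the coil is slightly lower than my ideal circle, so I'll measure seating depth and tilt.

```bash
python3 - <<'E'
from h import *
a=prof('w18',range(255,274),(70,120)); a=a[(a[:,3]>.12)]
from scipy.optimize import least_squares
x,zz=a[:,1],a[:,3]
f=least_squares(lambda q:(np.hypot(x-q[0],zz-q[1])-.015)*1e3,[-.022,.152],loss='soft_l1',f_scale=.5); print('C',f.x.round(4),np.median(abs(f.fun)),len(a))
b=prof('w18',range(263,266),(5,125)); b=b[b[:,3]>.06]; print(b[::9,[0,1,3]].round(4).tolist())
C=f.x; h=np.array([.0001,.101]); v=C-h
# clip: leg passes hole: C = h +12 x + s z
s=np.sqrt(v@v-.012**2); th=np.degrees(np.arctan2(-v[0],v[1])+np.arctan2(.012,s)); print('seat depth s (want 55) mm',s*1e3,'tilt',th)
overlay('s18','pics/o18s2.png',C,th,-.12,win=(210,95,310,195),f=6)
E
```

```text
C [-0.0269  0.1467] 0.5555313273009899 762
[[14.0, 0.0398, 0.0894], [17.0, 0.0372, 0.0909], [20.0, 0.035, 0.091], [23.0, 0.0326, 0.0915], [26.0, 0.0302, 0.0922], [29.0, 0.0275, 0.0945], [32.0, 0.0252, 0.0949], [35.0, 0.023, 0.0946], [38.0, 0.0179, 0.1104], [41.0, 0.0153, 0.1134], [44.0, 0.0128, 0.1154], [47.0, 0.0106, 0.1159], [50.0, 0.0081, 0.1183], [53.0, 0.0061, 0.1172], [56.0, 0.0037, 0.1189], [59.0, 0.0015, 0.1192], [62.0, -0.0006, 0.1193], [65.0, -0.0034, 0.1252], [68.0, -0.0063, 0.1326], [71.0, -0.0091, 0.141], [74.0, -0.0117, 0.1489], [77.0, -0.0141, 0.1541], [80.0, -0.0161, 0.1555], [83.0, -0.0181, 0.1575], [86.0, -0.0201, 0.1572], [89.0, -0.022, 0.1584], [92.0, -0.024, 0.1602], [95.0, -0.026, 0.1608], [98.0, -0.0279, 0.16], [101.0, -0.0299, 0.1596], [104.0, -0.0318, 0.1589], [107.0, -0.0338, 0.1584], [110.0, -0.0358, 0.1565], [113.0, -0.0379, 0.1548], [116.0, -0.0401, 0.1502]]
seat depth s (want 55) mm 51.757514079710745 tilt 43.64644025775746
```

View pics/o18s2.png

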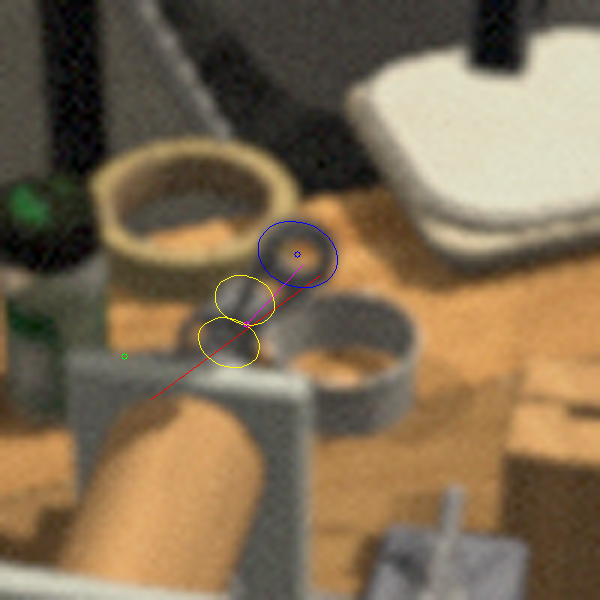

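Settled: the leg is through the hole and the clip has drooped a few degrees within the hole's play. The seat is at or slightly beyond full depth and the bow is at rest behind the axle. Last check: is it stable, and are the other things unmoved?

```bash
python3 -m pendant '[{"hand":0.35,"xyz":[-0.5,0,-0.3],"roll":0},{"hand":0.35,"xyz":[-0.5,0,0],"roll":0},{"hand":0.35,"xyz":[-0.3,0,0],"roll":0},{"hand":0.35,"xyz":[0,0,0],"roll":0},{"hand":0.35,"xyz":[0,0,0],"roll":0},{"hand":0.35,"xyz":[0,0,0],"roll":0}]' 40
python3 - <<'E'
from h import *
p,d,c=snap('wrist','w19'); cv2.imwrite('pics/w19.png',cv2.resize(p[:,:,::-1],(800,600)))
p2,d2,c2=snap('top','t19'); cv2.imwrite('pics/t19.png',cv2.resize(p2[:,:,::-1],(800,600)))
s18=load('s18')[0].astype(int); s19=snap('scene','s19')[0].astype(int)
r=slice(95,195),slice(210,300); print('scene diff mean in clip window',abs(s18[r]-s19[r]).mean())
Wf=cloud(p,d,c); L=(Wf[...,:2]-O)@R2(YAW); z=Wf[...,2]
m=(d>0)&(abs(L[...,1]+.12)<.008)&(z>.12)&(L[...,0]<0)&(L[...,0]>-.06)
from scipy.optimize import least_squares
x=L[m][:,0];zz=z[m]; 
f=least_squares(lambda q:(np.hypot(x-q[0],zz-q[1])-.015)*1e3,[-.026,.147],loss='soft_l1',f_scale=.5); print('C',f.x.round(4),np.median(abs(f.fun)).round(2),m.sum())
E
```

```text
time: 18.58
tool_pos: [0.4132, -0.3383, 0.2633]
eef_rot: [[0.974, 0.225, -0.0], [0.225, -0.974, 0.0], [-0.0, -0.0, -1.0]]
contact_force: [0.5, -0.1, -0.5]
grip_width: 0.349
scene diff mean in clip window 9.241925925925926
C [-0.0265  0.1476] 0.4 141
```

View pics/t19.png

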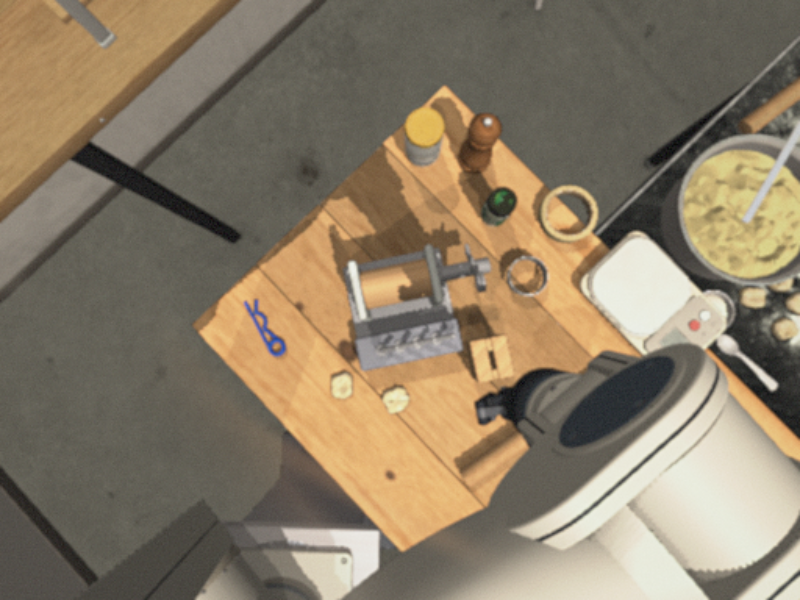

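View pics/w19.png

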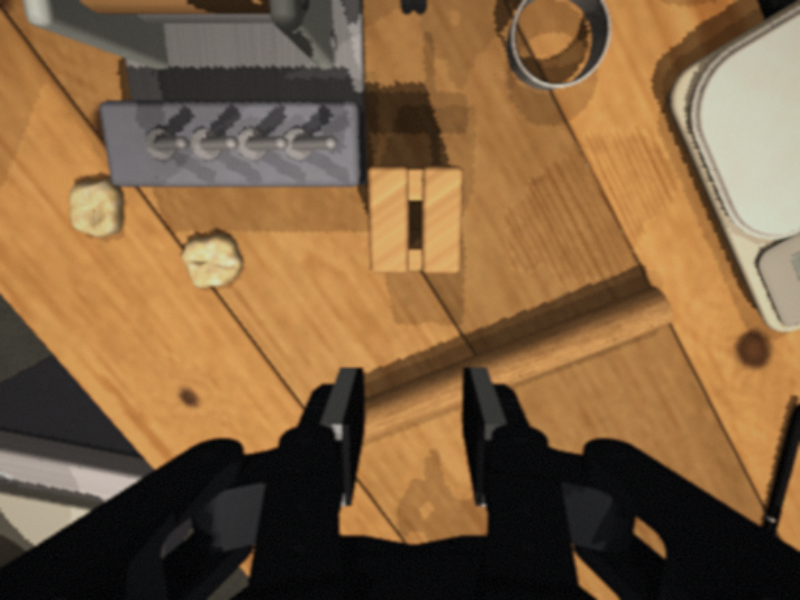

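The top view shows the ring (525,275), jar (498,205), both dough pieces and the blue clip where they were at the start. The clip is on the axle (470,268), the rest is empty and the robot is clear. Hand in.

```bash
python3 -c "
from rig import robot
print(robot.job_done())"
```

```text
the job is handed in; nothing more can be done
None
```

I switched off all four toggles and then fitted the R-clip through the axle's cross-hole. The job was handed in at about 18.7 s of the 48 s, and no verdict was reported.

**Toggles:** One left-to-right sweep put all four over. Lever angles measured from depth were 46–53° to the right of vertical, which is over 1.0 rad against the 0.7 needed.

**Clip:** I lifted it from the rest and swivelled it to about 35° in the pads by drawing its leg against the back of the axle, because the tool cannot tilt. I then pushed it along the hole until the force turned to an inward pull and fell to about zero, and let go. The highest reading I saw was about 10 N.

**Last checks:**
- **Clip position:** the leg is through the hole, the bow is over the far side of the axle and back in its free shape, and the coil stayed within 1 mm between two looks.
- **Other items:** the ring cutter, jar, dough pieces and blue clip looked unmoved, the rest is empty and the gripper is clear.

**Disagreements:**
- **Seating after release:** the clip drooped to about 42°, against 35° for the hole. It measures about 3 mm deeper than nominal home, which I put down to play in the hole and measuring error of 1–2 mm. I did not correct it.
- **Insertion line:** the coil-based estimate was about 2–3 mm off the contact-based one. I started on the contact-based line, but side force built up near the end, and moving about 2 mm towards the coil estimate cleared it.

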